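# Make up two paint orders at the hardware shop counter

### The job

Make up the two customers' orders from the stock on the counter. The blue tray gets the white paint tin, the wide brush and the cork sanding block; the yellow tray gets the red paint tin and the narrow brush. Lay each brush flat in the long compartment of its tray, and set the tins (upright) and the block (cork side up) flat in the square compartments, one thing to a compartment; set everything down rather than dropping it, and leave the green tin, the basin waste and the pipe elbow where they are.

Things in the scene. Friction and masses are not known exactly. Their poses are not given: they have to be found in the camera images.
- blue_tray: Blue order tray, fixed, 172 (x) by 200 mm (y); origin centre of underside. Floor 3 mm thick, walls and dividers 4 mm, tops 16 mm up. One long compartment, 80 (x) by 192 mm (y) inside, centred at x +42, y 0 mm; two square ones, 80 (x) by 94 mm (y), centred at x -42, y +49 and -49 mm. The long one may be on the side near to or far from the robot.
- yellow_tray: Yellow order tray, fixed, 172 (x) by 200 mm (y); origin centre of underside. Floor 3 mm thick, walls and dividers 4 mm, tops 16 mm up. One long compartment, 80 (x) by 192 mm (y) inside, centred at x +42, y 0 mm; two square ones, 80 (x) by 94 mm (y), centred at x -42, y +49 and -49 mm. The long one may be on the side near to or far from the robot.
- white_tin: White paint tin with its lid on, standing upright: cylinder 55 mm in diameter, 58 mm high, steel seams, white wrap and white lid, about 200 g. Origin at the centre of its underside, z up.
- red_tin: Red paint tin with its lid on, standing upright: cylinder 55 mm in diameter, 58 mm high, steel seams, red wrap and red lid, about 200 g. Origin at the centre of its underside, z up.
- green_tin: Green paint tin with its lid on, standing upright: cylinder 55 mm in diameter, 58 mm high, steel seams, green wrap and green lid, about 200 g. Origin at the centre of its underside, z up. Not ordered: to be left alone.
- sanding_block: Cork sanding block, 70 mm (x) by 45 mm (y) by 35 mm high, with a thin dark grey abrasive sole underneath, about 60 g. Origin at the centre of its underside, z up.
- wide_brush: Wide paint brush lying flat, 172 mm long, 18 mm thick, 60 g: wooden handle, steel ferrule and white bristle keeper 50 mm wide. Origin at mid-length on the underside, x towards the bristle end, y across, z up. Hold it by the handle's neck: parallel sides 22 mm apart from 52 mm behind the origin to 13 mm ahead. White keeper on the last 42 mm.
- narrow_brush: Narrow paint brush lying flat, 172 mm long, 18 mm thick, 60 g: orange handle, steel ferrule and white bristle keeper 25 mm wide. Origin at mid-length on the underside, x towards the bristle end, y across, z up. Hold it by the handle's neck: parallel sides 16 mm apart from 52 mm behind the origin to 13 mm ahead. White keeper on the last 42 mm.
- basin_waste: Chrome basin waste with a round perforated flange on top, 65 mm in diameter, black nut round its tail, standing upright, 55 mm high. Origin at the centre of its underside. To be left alone.
- pipe_elbow: White plastic pipe elbow, 90 degrees, lying flat, about 72 mm by 72 mm and 44 mm high. Origin at counter level, 15 mm from its corner along one arm. To be left alone.
There are look-alikes about, which are no part of the job. Leave any orange or pink look-alike of the wide_brush alone. Several things have the shape of the sanding_block; the one meant has the colours described above.

How it is judged:
By the outcome, as a careful person would: the job done as asked, in the order asked, and still so for the second after the job is handed in, with the robot touching nothing.
It also fails if it takes over 128 s, if anything falls off the work surface, if the arm or the gripper's body presses on something with over 40 N, if the wrist force passes 120 N, or if a joint passes its speed limit or range.

### The arm

A 6-joint arm with a two-finger parallel gripper is mounted at the origin on the work surface. World frame = base frame: x ahead of the robot, y to its left, z up, the work surface at z = 0. Lengths are in m, angles in rad, forces in N, time in s.
With the tool pointing down it reaches from about 0.375 to 0.9 m from the base axis. Payload 3.1 kg.
Tool frame: the origin (TCP) lies on the centre line of the jaws, within the pads' length; the fingertips stand robot.tip_reach ahead of it and the grasp point (between the pads) is the TCP (robot.tip_reach is the distance from the TCP to the fingertips, in m); z points along the fingers, y is the direction in which the jaws open and shut (so a half turn about z gives the same grasp; the last joint's range is limited). The gripper opens to 87 mm and grips with 3 to 60 N. Pads are 19 mm wide; open, the fingers measure 117 mm over their backs; the gripper's body (75 mm by 190 mm) begins 51 mm behind the grasp point.
Start: joints at [1.014, 0.527, 1.433, -0, 1.181, -0.178], TCP at [0.231, 0.581, 0.242] pointing down, gripper open.
Joint ranges: [-3.08, 3.08], [-0.75, 2.2], [0.22, 2.44], [-1.43, 4.57], [0, 2.65], [-2.85, 2.85]. Speed limits (rad/s): [2.79, 2.79, 3.14, 3.14, 3.14, 3.14].

### API

Orientations are given as a unit quaternion [x, y, z, w].
In Python, from rig import telemetry, viewer, robot gives the robot as it stands. The module is installed in compiled form; this text tells all that it offers.
- The arm moves only by the tool step_arm, never from a script. Its argument "targets" is a list of rows, each an object of numbers: "dx", "dy", "dz": the shift along the tool's x, y, z in m; "rx", "ry", "rz": the turn, a rotation vector about the tool's x, y, z in degrees. In form: [{"dx": .., "dy": .., "dz": .., "rx": .., "ry": .., "rz": ..}, ...]. A call has exactly 5 rows; each row is the pose to reach, as a shift and turn from the pose measured when the call began, along the tool's axes at that moment; what a row does not reach only later rows make up. A row lasts 1/8 s, in which the tool goes at most 62.5 mm and 10.7 degrees, less where a joint would pass 70% of its speed; a pose out of reach is approached as far as the arm can. A call with a gripper value outside its range is refused whole. "gripper" is the opening, from 0 (shut) to 1 (fully open), set as the call begins (left out, the last holds). The fingers move at their own pace and stop on an object; "force" is the grip in N (left out, the last holds). Time passes only in rows, so rows that repeat a pose let the fingers close, or fill a call up. It gives the time, the measured TCP pose, the force and the opening at its end, in the units of the state.
- telemetry.get_obs(): the state, without advancing time (a new reading comes with each control period).
- viewer.camera(name): name is "scene" or "side" or "wrist"; returns a dict with "img" (480x640x3 uint8, blue, green, red), "depth" (480x640 float32, m along the optical axis (not along the pixel's ray), 0 where there is no reading), "K" (3x3 intrinsics, pixels), "k1" (the pictures are not rectified: a ray, as slopes to the right and down, at radius r is drawn at 1 + k1 r^2 times it, then the intrinsics apply), "R" (3x3) and "t" (3): a world point X has camera coordinates R X + t. Camera axes: x right, y down, z forward; pixel columns grow to the right and rows downward; lengths in m; the calibration is good to about 2 mm. A picture is of the moment at which its call begins.
- robot.hand_in(): hands the job in, once; it reports no verdict.
The state is a dict: "time": time; "q": joint angles; "joint_velocities": joint speeds; "joint_torque": joint torques, N m; "position": TCP position; "tool_rot": TCP orientation; "ft_force": force on the tool from outside, world axes, zero at the start; "moment": the same for the moment, N m; "grip_width": finger opening in m.
Only numpy, scipy, OpenCV 4.12 (cv2) and the standard library are available. Lean on these libraries where they do the work, as an engineer would, in place of code of your own. Each camera call takes 0.05 s, during which the arm holds its last target.

## Working session

There is one attempt and no reset: what is moved stays moved. The work goes in short steps, Python scripts to look and compute and a tool call to move; the robot and the scene stay as the last step left them, time stands still between calls to the robot, and variables do not carry over. Pictures are saved under pics/ and viewed, and the job is handed in when it is done.

Besides the shell and the picture viewer there is one more tool, called after ">>>" by a JSON object that holds its "api" and its "payload", one argument or row to a line. step_arm: Moves the arm, as the interface text tells. Its arguments: {"type":"object","properties":{"targets":{"type":"array"},"gripper":{"type":"number"},"force":{"type":"number"}},"required":["targets"]}

```bash
mkdir -p pics; ls
python3 - <<'E'
from rig import telemetry, viewer, robot
import cv2,numpy as np
o=telemetry.get_obs(); print({k:np.round(v,3) for k,v in o.items()}); print(robot.tip_reach)
for n in ["scene","side","wrist"]:
    c=viewer.camera(n); cv2.imwrite(f"pics/{n}0.png",c["img"]); np.savez(f"{n}0.npz",**c)
    print(n,c["K"].tolist(),c["k1"],(-c["R"].T@c["t"]).round(3),c["R"].round(3).tolist(),(c["depth"]>0).mean())
E
```

```text
pics
{'time': np.float64(0.0), 'q': array([ 1.015,  0.528,  1.434, -0.   ,  1.181, -0.179]), 'joint_velocities': array([ 0.   , -0.003,  0.   , -0.   , -0.001, -0.002]), 'joint_torque': array([-1.0000e-03, -4.4004e+01, -1.7659e+01,  6.3000e-02,  5.8000e-02,
       -0.0000e+00]), 'position': array([0.23 , 0.58 , 0.241]), 'tool_rot': array([ 0.188,  0.982, -0.001, -0.   ]), 'ft_force': array([-0.381, -0.467, -0.043]), 'moment': array([ 0.014,  0.02 , -0.034]), 'grip_width': np.float64(0.087)}
0.019
scene [[553.8845349268944, 0.0, 315.7613295078863], [0.0, 553.8845349268944, 240.47515881374585], [0.0, 0.0, 1.0]] -0.09848564159930469 [ 1.226 -0.581  1.197] [[0.664, 0.747, -0.014], [0.597, -0.542, -0.592], [-0.45, 0.384, -0.806]] 0.9960514322916667
side [[528.491803265995, 0.0, 324.6219128740521], [0.0, 528.491803265995, 232.5195608735425], [0.0, 0.0, 1.0]] -0.11888809470206277 [ 0.106 -0.873  0.755] [[0.888, -0.46, -0.011], [-0.281, -0.524, -0.804], [0.364, 0.717, -0.595]] 0.9959895833333333
wrist [[393.9011928507348, 0.0, 320.28541152543596], [0.0, 393.9011928507348, 237.16932945056007], [0.0, 0.0, 1.0]] -0.05574239316136346 [0.164 0.605 0.383] [[0.369, 0.93, -0.002], [0.898, -0.356, 0.258], [0.24, -0.097, -0.966]] 0.996015625
```

View pics/scene0.png

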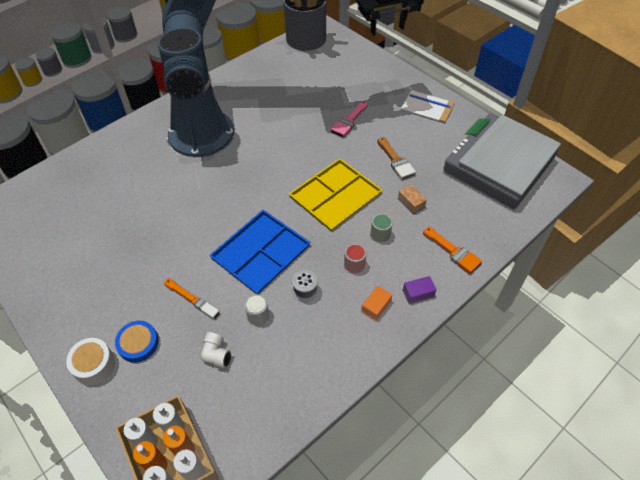

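View pics/side0.png

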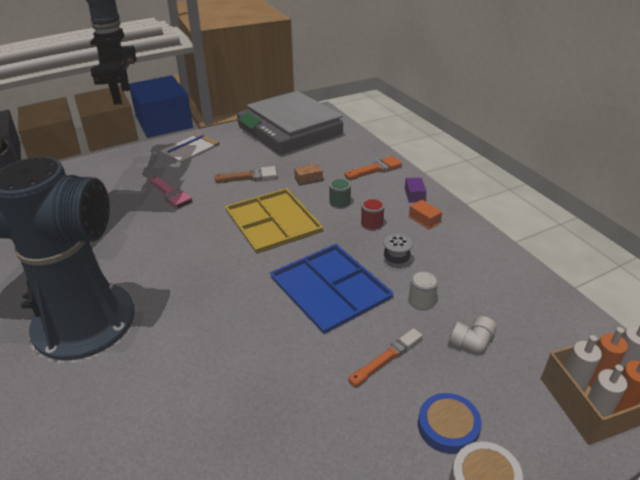

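View pics/wrist0.png

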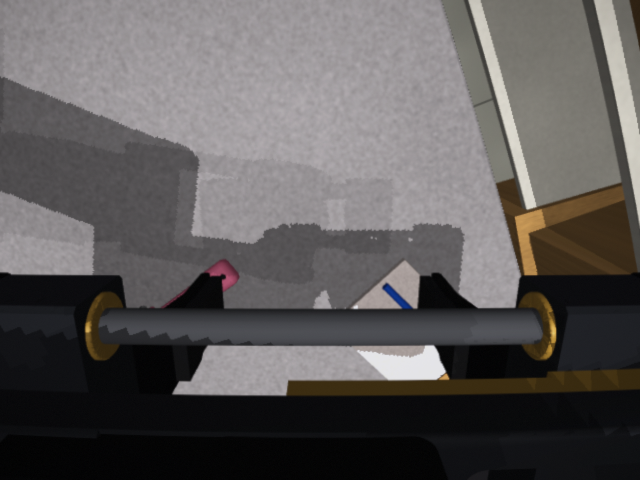

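The scene view shows:
- **Blocks:** cork at (412,198), orange at (377,302) and purple at (420,289).
- **Brushes:** wooden with white keeper at (397,158), pink at (350,118), all-orange wide at (452,250) and orange narrow with white keeper at (190,298).

I'll enlarge these to confirm which ones are meant.

Run:
```python
import cv2,numpy as np
s=cv2.imread("pics/scene0.png"); d=cv2.imread("pics/side0.png")
a=cv2.resize(s[130:280,290:490],(800,600),interpolation=cv2.INTER_CUBIC)
cv2.imwrite("pics/crop1.png",a)
a=cv2.resize(d[140:290,210:410],(800,600),interpolation=cv2.INTER_CUBIC)
cv2.imwrite("pics/crop2.png",a)
a=cv2.resize(s[200:380,140:380],(800,600),interpolation=cv2.INTER_CUBIC)
cv2.imwrite("pics/crop3.png",a)
```

```text
(no output)
```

View pics/crop1.png

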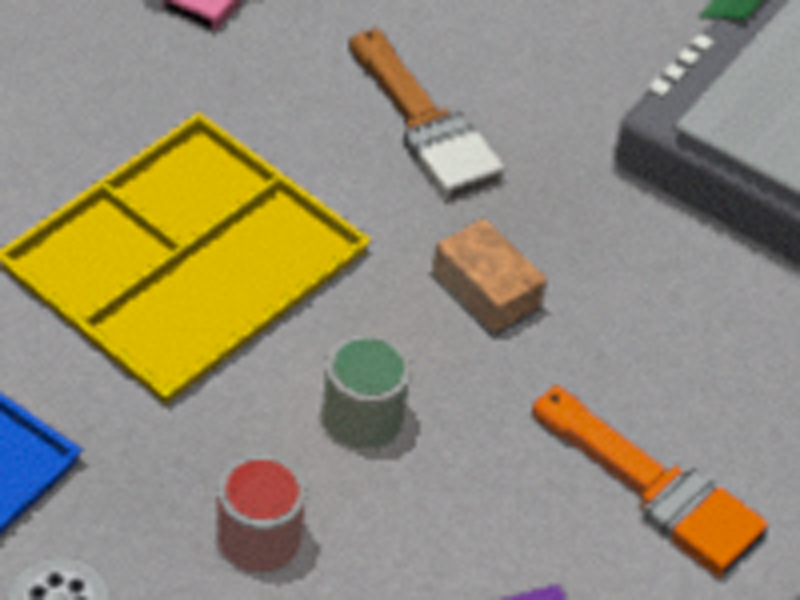

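View pics/crop2.png

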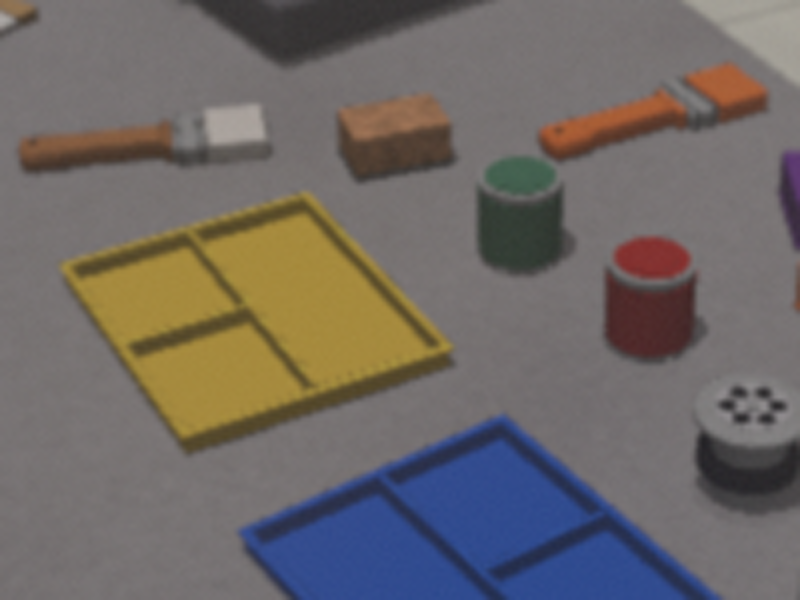

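View pics/crop3.png

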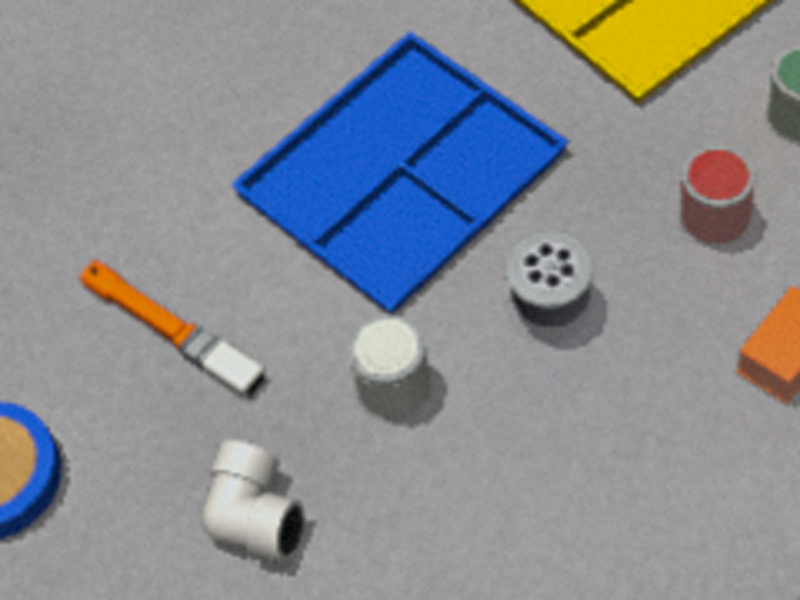

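The crops confirm the targets: wooden-handled brush with white keeper (397,158), narrow orange brush with white keeper (190,298), and mottled cork block (412,198), with orange and purple being decoys. Blue's long compartment is near the robot and yellow's is far. Next I measure poses.

```bash
cat > h.py <<'E'
import cv2,numpy as np
def rays(c,uv):
    K=c["K"];uv=np.atleast_2d(np.float64(uv))
    d=np.array([float(c["k1"]),0,0,0,0])
    n=cv2.undistortPoints(uv.reshape(-1,1,2),K,d).reshape(-1,2)
    D=np.c_[n,np.ones(len(n))]@c["R"]
    return -c["R"].T@c["t"],D
def plane(c,uv,z):
    o,D=rays(c,uv); s=(z-o[2])/D[:,2]
    return (o+D*s[:,None])[:,:2]
def mask(c,lo,hi,box):
    h=cv2.cvtColor(c["img"],cv2.COLOR_BGR2HSV); m=cv2.inRange(h,np.array(lo),np.array(hi))
    x0,y0,x1,y1=box; r=np.zeros_like(m); r[y0:y1,x0:x1]=m[y0:y1,x0:x1]
    n,l,st,_=cv2.connectedComponentsWithStats(r)
    k=1+np.argmax(st[1:,4]); return (l==k).astype(np.uint8)*255
def cont(m): return max(cv2.findContours(m,cv2.RETR_EXTERNAL,cv2.CHAIN_APPROX_NONE)[0],key=cv2.contourArea).reshape(-1,2)
def rect(P):
    (cx,cy),(w,h),a=cv2.minAreaRect((P*1000).astype(np.float32)); 
    if w<h: w,h,a=h,w,a+90
    a=(a+90)%180-90
    return np.round([cx,cy,w,h,a],1)
E
python3 - <<'E'
from h import *
S=dict(np.load("scene0.npz"));D=dict(np.load("side0.npz"))
sp={ 'blue':([105,150,80],[125,255,255],(200,200,320,300),(260,240,400,335)),
'yellow':([22,140,80],[32,255,255],(280,150,390,235),(215,180,330,255))}
for n,(lo,hi,b1,b2) in sp.items():
    for c,b in((S,b1),(D,b2)):
        m=mask(c,lo,hi,b); print(n,cv2.countNonZero(m),rect(plane(c,cont(m),0.014)))
# tins: lid disc colour
for n,lo,hi,b1,b2 in [('red',[0,110,120],[10,255,255],(335,240,375,275),(355,195,390,230)),('redS',[170,110,120],[180,255,255],(335,240,375,275),(355,195,390,230)),
 ('green',[55,60,75],[85,255,255],(365,210,400,245),(325,175,355,210))]:
    for c,b in((S,b1),(D,b2)):
        try:
            m=mask(c,lo,hi,b); P=plane(c,cont(m),0.058);print(n,cv2.countNonZero(m),rect(P),np.round(cv2.fitEllipse((P*1000).astype(np.float32))[:2],1).tolist(), [round(float(S["depth"][0,0]),2)])
        except Exception as e: print(n,'none')
# cork
for c,b in((S,(395,180,430,215)),(D,(290,160,328,188))):
    m=mask(c,[3,70,60],[20,255,255],b); P=cont(m); print('cork',cv2.countNonZero(m)); 
    q=cv2.approxPolyDP(P.reshape(-1,1,2),3,True).reshape(-1,2); print(q.tolist(),(plane(c,q,0.035)*1000).round(0).tolist())
# depth check: points
for nm,c,uv in [('cork',S,(410,195)),('white',S,(257,303)),('red',S,(355,252)),('wideneck',S,(391,150)),('corkD',D,(308,170))]:
    o,Dr=rays(c,uv); z=c["depth"][uv[1],uv[0]]; print(nm,(o+Dr[0]*z).round(3))
E
```

```text
blue 4229 [ 488.  -144.1  204.9  178.7  -82.4]
blue 4720 [ 486.9 -143.6  202.3  174.7  -82.6]
yellow 3504 [476.3 137.3 207.  180.3 -88.7]
yellow 3030 [475.4 139.5 203.1 175.4 -88.6]
red 202 [683.5  11.4  43.1  40.3 -43.5] [[683.4, 11.7], [41.4, 42.8]] [1.68]
red 139 [686.6  15.8  41.1  39.1 -28.2] [[685.8, 13.8], [37.5, 42.3]] [1.68]
redS none
redS none
green 170 [659.7 132.5  42.1  40.   47.8] [[659.4, 131.7], [40.3, 41.5]] [1.68]
green 102 [661.4 133.8  38.2  34.2 -28.3] [[662.0, 133.7], [35.2, 38.4]] [1.68]
cork 469
[[409, 185], [399, 191], [399, 198], [414, 212], [424, 206], [426, 199]] [[609.0, 296.0], [606.0, 258.0], [623.0, 240.0], [685.0, 233.0], [689.0, 269.0], [676.0, 292.0]]
cork 430
[[319, 166], [295, 167], [299, 183], [321, 179]] [[675.0, 275.0], [614.0, 302.0], [587.0, 220.0], [647.0, 210.0]]
cork [0.636 0.271 0.035]
white [ 0.633 -0.262  0.057]
red [0.684 0.01  0.06 ]
wideneck [0.469 0.372 0.02 ]
corkD [0.634 0.261 0.04 ]
```

Run:
```python
from h import *
S=dict(np.load("scene0.npz"));D=dict(np.load("side0.npz"))
def cloud(c):
    v,u=np.mgrid[0:480,0:640]; o,R=rays(c,np.c_[u.ravel(),v.ravel()]); return (o+R*c["depth"].ravel()[:,None]).reshape(480,640,3)
boxes={'wide':(.40,.30,.60,.44),'narrow':(.42,-.47,.62,-.28),'cork':(.58,.20,.70,.33),'white':(.58,-.31,.68,-.21),'red':(.63,-.05,.73,.06),'green':(.61,.08,.71,.19),'waste':(.60,-.16,.70,-.06),'elbow':(.60,-.44,.72,-.31)}
hmin={'wide':.008,'narrow':.008,'cork':.028,'white':.05,'red':.05,'green':.05,'waste':.04,'elbow':.02}
for nm,c in(('S',S),('D',D)):
    X=cloud(c)
    for n,(a,b,e,f) in boxes.items():
        s=(X[...,0]>a)&(X[...,0]<e)&(X[...,1]>b)&(X[...,1]<f)&(X[...,2]>hmin[n])&(X[...,2]<.1)
        m=s.astype(np.uint8); P=X[s]; v,u=np.nonzero(s)
        print(nm,n,s.sum(),rect(P[:,:2]) if len(P)>5 else '', np.percentile(P[:,2],[50,98]).round(3), (u.min(),v.min(),u.max(),v.max()))
# brush by colour, axis from PCA of handle mask on plane z=.016
for n,lo,hi,b1,b2 in [('wideH',[3,90,50],[18,255,255],(370,130,412,168),(210,165,256,186)),('narrH',[3,150,80],[18,255,255],(155,270,210,315),(345,335,410,390)),
  ('wideK',[0,0,150],[180,45,255],(385,155,420,182),(255,160,282,185)),('narrK',[0,0,150],[180,45,255],(195,290,225,322),(395,325,428,352))]:
    for c,b in((S,b1),(D,b2)):
        m=mask(c,lo,hi,b); v,u=np.nonzero(m); P=plane(c,np.c_[u,v],0.015)*1000; mu=P.mean(0); w=np.linalg.svd(P-mu,full_matrices=False)[2][0]
        t=(P-mu)@w; print(n,len(P),mu.round(1),np.degrees(np.arctan2(w[1],w[0])).round(1),(mu+w*t.max()).round(0),(mu+w*t.min()).round(0), rect(P))
```

```text
S wide 587 [498.9 369.7 194.8 113.7   1.7] [0.018 0.025] (np.int64(362), np.int64(137), np.int64(427), np.int64(180))
S narrow 559 [ 522.  -364.7  212.4  145.1    6.7] [0.018 0.056] (np.int64(149), np.int64(271), np.int64(247), np.int64(342))
S cork 349 [640.6 273.9  73.3  49.6  -8.3] [0.036 0.042] (np.int64(399), np.int64(185), np.int64(426), np.int64(207))
S white 397 [ 634.5 -268.3   54.8   53.7  -22.7] [0.058 0.063] (np.int64(244), np.int64(294), np.int64(266), np.int64(316))
S red 332 [684.7   9.2  57.3  53.4 -51.7] [0.059 0.064] (np.int64(344), np.int64(244), np.int64(365), np.int64(262))
S green 305 [660.4 130.   57.   52.9 -61.6] [0.059 0.064] (np.int64(371), np.int64(214), np.int64(392), np.int64(231))
S waste 443 [ 6.582e+02 -1.320e+02  6.380e+01  5.530e+01  3.000e-01] [0.056 0.06 ] (np.int64(291), np.int64(269), np.int64(317), np.int64(291))
S elbow 736 [ 652.7 -403.7   73.8   70.5  -51.5] [0.038 0.049] (np.int64(200), np.int64(332), np.int64(230), np.int64(367))
D wide 595 [490.3 365.3 169.4  56.2 -21.2] [0.019 0.024] (np.int64(215), np.int64(166), np.int64(276), np.int64
[... 1227 characters left out ...]
3.725446e+05  1.032433e+05  2.108830e+04  1.300000e+01]
narrH 438 [ 447.8 -373.2] -165.6 [ 400. -385.] [ 504. -359.] [ 4.521736e+05 -3.729872e+05  1.073798e+05  2.087570e+04  1.260000e+01]
wideK 359 [542.1 366.6] -79.0 [552. 318.] [532. 421.] [ 5.418263e+05  3.636964e+05  8.546190e+04  8.095350e+04 -4.210000e+01]
wideK 114 [553.1 352.2] -106.3 [546. 330.] [560. 376.] [5.532608e+05 3.526146e+05 4.793910e+04 3.686690e+04 7.280000e+01]
narrK 635 [ 535.2 -331.5] -5.4 [ 597. -337.] [ 480. -326.] [ 5.377265e+05 -3.422196e+05  9.460910e+04  7.299200e+04 -3.620000e+01]
narrK 180 [ 549.3 -346.8] -165.9 [ 531. -351.] [ 568. -342.] [ 5.495551e+05 -3.466707e+05  3.862550e+04  2.166490e+04  1.330000e+01]
```

```bash
cat > plan.py <<'E'
import sys,numpy as np
from scipy.spatial.transform import Rotation as R
from rig import telemetry
# args: x y z (mm) jaw-angle(deg)
x,y,z,a=map(float,sys.argv[1:5])
o=telemetry.get_obs(); T=R.from_quat(o["tool_rot"]); p=o["position"]*1000
jy=T.as_matrix()[:,1]; cur=np.degrees(np.arctan2(jy[1],jy[0]))
best=None
r=np.hypot(x,y)/1000; q1=np.degrees(np.arctan2(y,x)-np.arcsin(.11/r))
c=min([a+180*k for k in(-2,-1,0,1,2)],key=lambda v:abs(q1-v))
t=np.radians(c); Y=np.array([np.cos(t),np.sin(t),0]);Z=np.array([0,0,-1.]);X=np.cross(Y,Z)
G=R.from_matrix(np.c_[X,Y,Z]); rv=(T.inv()*G).as_rotvec(degrees=True); d=T.inv().apply(np.array([x,y,z])-p)
print("t",round(float(o["time"]),2),"pos",p.round(1),"jaw",round(cur,1),"->",round(c,1),"q6",round(q1-c),"F",o["ft_force"].round(1),"w",round(float(o["grip_width"])*1000,1))
print("d mm",d.round(1),"r deg",rv.round(1),"dist",round(np.linalg.norm(d)))
E
python3 plan.py 633 -268 140 7.5
```

```text
t 0.15 pos [230.3 580.5 240.8] jaw 68.4 -> 7.5 q6 -40 F [ 0.  -0.1  1.2] w 87.1
d mm [-687.4 -639.9  101.6] r deg [-0.1  0.  60.9] dist 945
```

>>> {"api": "step_arm", "payload": {
  "targets": [
    {"dx": -0.687, "dy": -0.64, "dz": 0.1, "rz": 61},
    {"dx": -0.687, "dy": -0.64, "dz": 0.1, "rz": 61},
    {"dx": -0.687, "dy": -0.64, "dz": 0.1, "rz": 61},
    {"dx": -0.687, "dy": -0.64, "dz": 0.1, "rz": 61},
    {"dx": -0.687, "dy": -0.64, "dz": 0.1, "rz": 61}
  ],
  "gripper": 1,
  "force": 30
}}

```text
invalid input
```

```bash
python3 plan.py 633 -268 140 7.5
```

```text
t 0.15 pos [230.3 580.5 240.8] jaw 68.4 -> 7.5 q6 -40 F [ 0.  -0.1  1.2] w 87.1
d mm [-687.4 -639.9  101.6] r deg [-0.1  0.  60.9] dist 945
```

>>> {"api": "step_arm", "payload": {
  "targets": [
    {"dx": -0.687, "dy": -0.64, "dz": 0.1, "rx": 0, "ry": 0, "rz": 61},
    {"dx": -0.687, "dy": -0.64, "dz": 0.1, "rx": 0, "ry": 0, "rz": 61},
    {"dx": -0.687, "dy": -0.64, "dz": 0.1, "rx": 0, "ry": 0, "rz": 61},
    {"dx": -0.687, "dy": -0.64, "dz": 0.1, "rx": 0, "ry": 0, "rz": 61},
    {"dx": -0.687, "dy": -0.64, "dz": 0.1, "rx": 0, "ry": 0, "rz": 61}
  ],
  "gripper": 1,
  "force": 30
}}

```text
time: 0.78
position: [0.3642, 0.2984, 0.2083]
tool_rot: [0.614, 0.79, -0.0, 0.0]
ft_force: [1.4, 0.0, 0.3]
grip_width: 0.0872
```

```bash
python3 plan.py 633 -268 140 7.5
```

```text
t 0.78 pos [364.2 298.4 208.3] jaw 14.3 -> 7.5 q6 -40 F [1.4 0.  0.3] w 87.2
d mm [-615.2  120.5   69. ] r deg [-0.   0.1  6.8] dist 631
```

>>> {"api": "step_arm", "payload": {
  "targets": [
    {"dx": -0.615, "dy": 0.12, "dz": 0.069, "rx": 0, "ry": 0, "rz": 6.8},
    {"dx": -0.615, "dy": 0.12, "dz": 0.069, "rx": 0, "ry": 0, "rz": 6.8},
    {"dx": -0.615, "dy": 0.12, "dz": 0.069, "rx": 0, "ry": 0, "rz": 6.8},
    {"dx": -0.615, "dy": 0.12, "dz": 0.069, "rx": 0, "ry": 0, "rz": 6.8},
    {"dx": -0.615, "dy": 0.12, "dz": 0.069, "rx": 0, "ry": 0, "rz": 6.8}
  ]
}}

```text
time: 1.4
position: [0.4971, 0.0173, 0.1744]
tool_rot: [0.659, 0.752, -0.0, 0.0]
ft_force: [1.7, 0.3, -0.0]
grip_width: 0.0866
```

```bash
python3 plan.py 633 -268 140 7.5
```

```text
t 1.4 pos [497.1  17.3 174.4] jaw 7.5 -> 7.5 q6 -40 F [ 1.7  0.3 -0. ] w 86.6
d mm [-300.5   97.5   34.6] r deg [-0.   0.1 -0. ] dist 318
```

>>> {"api": "step_arm", "payload": {
  "targets": [
    {"dx": -0.3, "dy": 0.0975, "dz": 0.034, "rx": 0, "ry": 0, "rz": 0},
    {"dx": -0.3, "dy": 0.0975, "dz": 0.034, "rx": 0, "ry": 0, "rz": 0},
    {"dx": -0.3, "dy": 0.0975, "dz": 0.034, "rx": 0, "ry": 0, "rz": 0},
    {"dx": -0.3, "dy": 0.0975, "dz": 0.034, "rx": 0, "ry": 0, "rz": 0},
    {"dx": -0.3, "dy": 0.0975, "dz": 0.034, "rx": 0, "ry": 0, "rz": 0}
  ]
}}

```text
time: 2.02
position: [0.6305, -0.2632, 0.1408]
tool_rot: [0.66, 0.752, -0.0, 0.0]
ft_force: [-0.5, -0.2, -1.0]
grip_width: 0.0872
```

```bash
python3 plan.py 633 -268 40 7.5
python3 - <<'E'
from rig import viewer
import cv2,numpy as np
c=viewer.camera("wrist"); cv2.imwrite("pics/w1.png",c["img"]); np.savez("w1.npz",**c)
E
```

```text
t 2.02 pos [ 630.5 -263.2  140.8] jaw 7.5 -> 7.5 q6 -40 F [-0.5 -0.2 -1. ] w 87.2
d mm [ -5.1   1.9 100.8] r deg [-0.  0. -0.] dist 101
```

View pics/w1.png

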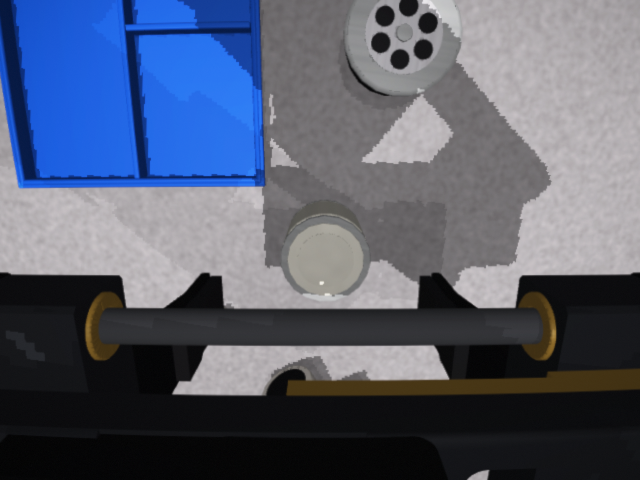

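Wrist view: white tin lid centred near (325,258), the tray's near-edge corners at about (20,186) and (265,185), and the divider T at (133,28). I'll use these as a cross-check.

Run:
```python
from h import *
c=dict(np.load("w1.npz"))
print((plane(c,(325,258),.058)*1000).round(1))
print((plane(c,[(20,184),(265,183),(131,29),(136,183)],.016)*1000).round(1))
# predicted corners
def tray(cx,cy,yaw,pts):
    t=np.radians(yaw);R=np.array([[np.cos(t),-np.sin(t)],[np.sin(t),np.cos(t)]]);return (np.array(pts)@R.T+[cx,cy]).round(1)
print(tray(487.5,-144,187.5,[(86,100),(-86,100),(0,0),(0,100)]))
```

```text
[[ 632.6 -266.9]]
[[ 415.5 -254.6]
 [ 587.4 -232.7]
 [ 493.2 -146.1]
 [ 499.1 -243.8]]
[[ 415.3 -254.4]
 [ 585.8 -231.9]
 [ 487.5 -144. ]
 [ 500.6 -243.1]]
```

>>> {"api": "step_arm", "payload": {
  "targets": [
    {"dx": -0.005, "dy": 0.002, "dz": 0.03, "rx": 0, "ry": 0, "rz": 0},
    {"dx": -0.005, "dy": 0.002, "dz": 0.06, "rx": 0, "ry": 0, "rz": 0},
    {"dx": -0.005, "dy": 0.002, "dz": 0.085, "rx": 0, "ry": 0, "rz": 0},
    {"dx": -0.005, "dy": 0.002, "dz": 0.1, "rx": 0, "ry": 0, "rz": 0},
    {"dx": -0.005, "dy": 0.002, "dz": 0.1, "rx": 0, "ry": 0, "rz": 0}
  ]
}}

```text
time: 2.7
position: [0.6368, -0.2775, 0.039]
tool_rot: [0.661, 0.75, -0.001, 0.004]
ft_force: [0.6, 0.3, 0.5]
grip_width: 0.087
```

>>> {"api": "step_arm", "payload": {
  "targets": [
    {"dx": 0, "dy": 0, "dz": 0, "rx": 0, "ry": 0, "rz": 0},
    {"dx": 0, "dy": 0, "dz": 0, "rx": 0, "ry": 0, "rz": 0},
    {"dx": 0, "dy": 0, "dz": 0, "rx": 0, "ry": 0, "rz": 0},
    {"dx": 0, "dy": 0, "dz": 0, "rx": 0, "ry": 0, "rz": 0},
    {"dx": 0, "dy": 0, "dz": 0, "rx": 0, "ry": 0, "rz": 0}
  ],
  "gripper": 0,
  "force": 30
}}

```text
time: 3.32
position: [0.6367, -0.2776, 0.0395]
tool_rot: [0.661, 0.75, -0.002, 0.004]
ft_force: [-0.5, -0.1, 3.5]
grip_width: 0.0527
```

```bash
python3 plan.py 535.5 -187 120 7.5
```

```text
t 3.33 pos [ 636.7 -277.6   39.5] jaw 7.3 -> 7.5 q6 -38 F [-0.5 -0.1  3.5] w 52.7
d mm [101.9 -88.6 -81.7] r deg [ 0.2  0.5 -0.2] dist 158
```

The tool was still settling when I measured, so it ended 10 mm past the tin's centre. I'll reopen, recentre and grip again.

>>> {"api": "step_arm", "payload": {
  "targets": [
    {"dx": 0, "dy": 0, "dz": 0, "rx": 0, "ry": 0, "rz": 0},
    {"dx": 0, "dy": 0, "dz": 0, "rx": 0, "ry": 0, "rz": 0},
    {"dx": 0, "dy": 0, "dz": 0, "rx": 0, "ry": 0, "rz": 0},
    {"dx": 0.005, "dy": 0, "dz": 0, "rx": 0, "ry": 0.4, "rz": 0},
    {"dx": 0.01, "dy": 0.002, "dz": 0, "rx": 0, "ry": 0.4, "rz": 0}
  ],
  "gripper": 1
}}

```text
time: 3.95
position: [0.6372, -0.2671, 0.0393]
tool_rot: [0.661, 0.75, 0.001, 0.001]
ft_force: [0.8, -0.4, -0.9]
grip_width: 0.0857
```

```bash
python3 plan.py 633 -268 40 7.5
python3 - <<'E'
from rig import viewer
import cv2,numpy as np
c=viewer.camera("wrist"); cv2.imwrite("pics/w2.png",c["img"]); np.savez("w2.npz",**c)
E
python3 plan.py 633 -268 40 7.5
```

```text
t 3.95 pos [ 637.2 -267.1   39.3] jaw 7.2 -> 7.5 q6 -40 F [ 0.8 -0.4 -0.9] w 85.7
d mm [-0.3 -4.3 -0.7] r deg [ 0.2  0.1 -0.3] dist 4
t 4.0 pos [ 637.5 -266.2   39.3] jaw 7.3 -> 7.5 q6 -40 F [0.1 0.5 0. ] w 86.1
d mm [-1.2 -4.7 -0.7] r deg [ 0.2  0.  -0.2] dist 5
```

View pics/w2.png

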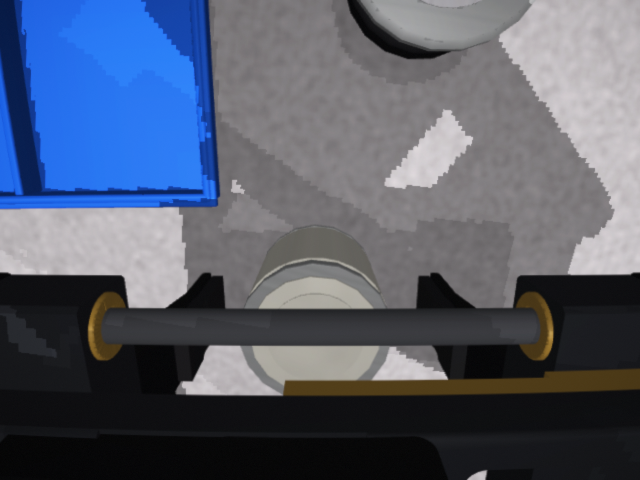

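Run:
```python
from h import *
c=dict(np.load("w2.npz"))
print((plane(c,[(315,325),(243,325),(388,325),(315,258),(315,392)],.058)*1000).round(1))
```

```text
[[ 633.5 -263. ]
 [ 608.7 -266.2]
 [ 658.8 -259.9]
 [ 630.5 -238.7]
 [ 636.9 -290.1]]
```

>>> {"api": "step_arm", "payload": {
  "targets": [
    {"dx": -0.001, "dy": -0.001, "dz": 0, "rx": 0, "ry": 0, "rz": 0},
    {"dx": -0.001, "dy": -0.001, "dz": 0, "rx": 0, "ry": 0, "rz": 0},
    {"dx": -0.001, "dy": -0.001, "dz": 0, "rx": 0, "ry": 0, "rz": 0},
    {"dx": -0.001, "dy": -0.001, "dz": 0, "rx": 0, "ry": 0, "rz": 0},
    {"dx": -0.001, "dy": -0.001, "dz": 0, "rx": 0, "ry": 0, "rz": 0}
  ],
  "gripper": 0
}}

```text
time: 4.62
position: [0.6364, -0.2674, 0.0393]
tool_rot: [0.661, 0.751, 0.001, 0.001]
ft_force: [-1.2, 0.5, 0.0]
grip_width: 0.0531
```

```bash
python3 plan.py 535.5 -187 120 7.5
```

```text
t 4.62 pos [ 636.4 -267.4   39.3] jaw 7.3 -> 7.5 q6 -38 F [-1.2  0.5  0. ] w 53.1
d mm [ 92.5 -89.7 -81. ] r deg [ 0.2  0.  -0.2] dist 152
```

>>> {"api": "step_arm", "payload": {
  "targets": [
    {"dx": 0, "dy": 0, "dz": -0.03, "rx": 0, "ry": 0, "rz": 0},
    {"dx": 0, "dy": 0, "dz": -0.08, "rx": 0, "ry": 0, "rz": 0},
    {"dx": 0.03, "dy": -0.03, "dz": -0.081, "rx": 0, "ry": 0, "rz": 0},
    {"dx": 0.062, "dy": -0.06, "dz": -0.081, "rx": 0, "ry": 0, "rz": 0},
    {"dx": 0.0925, "dy": -0.09, "dz": -0.081, "rx": 0, "ry": 0, "rz": 0}
  ]
}}

```text
time: 5.25
position: [0.5339, -0.1861, 0.12]
tool_rot: [0.661, 0.75, 0.001, 0.001]
ft_force: [0.4, 0.4, -2.7]
grip_width: 0.053
```

>>> {"api": "step_arm", "payload": {
  "targets": [
    {"dx": 0, "dy": 0, "dz": 0, "rx": 0, "ry": 0, "rz": 0},
    {"dx": 0, "dy": 0, "dz": 0, "rx": 0, "ry": 0, "rz": 0},
    {"dx": 0, "dy": 0, "dz": 0, "rx": 0, "ry": 0, "rz": 0},
    {"dx": 0, "dy": 0, "dz": 0, "rx": 0, "ry": 0, "rz": 0},
    {"dx": 0, "dy": 0, "dz": 0, "rx": 0, "ry": 0, "rz": 0}
  ]
}}

```text
time: 5.88
position: [0.5342, -0.1864, 0.1198]
tool_rot: [0.661, 0.75, 0.001, 0.001]
ft_force: [0.0, 0.3, -1.7]
grip_width: 0.0529
```

```bash
python3 plan.py 535.5 -187 43 7.5
```

```text
t 5.88 pos [ 534.2 -186.4  119.8] jaw 7.2 -> 7.5 q6 -38 F [ 0.   0.3 -1.7] w 52.9
d mm [-0.7  0.9 76.8] r deg [ 0.2  0.  -0.3] dist 77
```

>>> {"api": "step_arm", "payload": {
  "targets": [
    {"dx": -0.001, "dy": 0.001, "dz": 0.03, "rx": 0, "ry": 0, "rz": 0},
    {"dx": -0.001, "dy": 0.001, "dz": 0.06, "rx": 0, "ry": 0, "rz": 0},
    {"dx": -0.001, "dy": 0.001, "dz": 0.071, "rx": 0, "ry": 0, "rz": 0},
    {"dx": -0.001, "dy": 0.001, "dz": 0.0745, "rx": 0, "ry": 0, "rz": 0},
    {"dx": -0.001, "dy": 0.001, "dz": 0.077, "rx": 0, "ry": 0, "rz": 0}
  ]
}}

```text
time: 6.5
position: [0.5363, -0.1877, 0.0434]
tool_rot: [0.661, 0.75, 0.001, 0.002]
ft_force: [-0.1, -0.6, -1.5]
grip_width: 0.0529
```

>>> {"api": "step_arm", "payload": {
  "targets": [
    {"dx": 0, "dy": 0, "dz": 0, "rx": 0, "ry": 0, "rz": 0},
    {"dx": 0, "dy": 0, "dz": 0, "rx": 0, "ry": 0, "rz": 0},
    {"dx": 0, "dy": 0, "dz": 0, "rx": 0, "ry": 0, "rz": 0},
    {"dx": 0, "dy": 0, "dz": 0, "rx": 0, "ry": 0, "rz": 0},
    {"dx": 0, "dy": 0, "dz": 0, "rx": 0, "ry": 0, "rz": 0}
  ]
}}

```text
time: 7.12
position: [0.5363, -0.1877, 0.0435]
tool_rot: [0.661, 0.75, 0.001, 0.002]
ft_force: [-0.5, 0.2, -1.4]
grip_width: 0.0528
```

```bash
python3 plan.py 535.5 -187 42 7.5
```

```text
t 7.12 pos [ 536.3 -187.7   43.5] jaw 7.2 -> 7.5 q6 -38 F [-0.5  0.2 -1.4] w 52.8
d mm [ 0.8 -0.7  1.5] r deg [ 0.2  0.1 -0.3] dist 2
```

Still hanging by about 1 mm (Fz −1.4 N), so I'll lower another 1.5 mm until contact.

>>> {"api": "step_arm", "payload": {
  "targets": [
    {"dx": 0, "dy": 0, "dz": 0.0005, "rx": 0, "ry": 0, "rz": 0},
    {"dx": 0, "dy": 0, "dz": 0.001, "rx": 0, "ry": 0, "rz": 0},
    {"dx": 0, "dy": 0, "dz": 0.0015, "rx": 0, "ry": 0, "rz": 0},
    {"dx": 0, "dy": 0, "dz": 0.0015, "rx": 0, "ry": 0, "rz": 0},
    {"dx": 0, "dy": 0, "dz": 0.0015, "rx": 0, "ry": 0, "rz": 0}
  ]
}}

```text
time: 7.75
position: [0.5363, -0.1877, 0.0423]
tool_rot: [0.661, 0.75, 0.001, 0.002]
ft_force: [-1.2, 0.1, 3.5]
grip_width: 0.053
```

>>> {"api": "step_arm", "payload": {
  "targets": [
    {"dx": 0, "dy": 0, "dz": 0, "rx": 0, "ry": 0, "rz": 0},
    {"dx": 0, "dy": 0, "dz": 0, "rx": 0, "ry": 0, "rz": 0},
    {"dx": 0, "dy": 0, "dz": 0, "rx": 0, "ry": 0, "rz": 0},
    {"dx": 0, "dy": 0, "dz": -0.04, "rx": 0, "ry": 0, "rz": 0},
    {"dx": 0, "dy": 0, "dz": -0.1, "rx": 0, "ry": 0, "rz": 0}
  ],
  "gripper": 1
}}

```text
time: 8.38
position: [0.5346, -0.187, 0.1414]
tool_rot: [0.661, 0.75, 0.001, -0.0]
ft_force: [1.1, -0.3, 0.2]
grip_width: 0.086
```

```bash
python3 plan.py 490 363.5 150 74
```

```text
t 8.38 pos [ 534.6 -187.   141.4] jaw 7.2 -> 74.0 q6 -48 F [ 1.1 -0.3  0.2] w 86.0
d mm [551.7  25.2  -7.8] r deg [  0.1  -0.1 -66.8] dist 552
```

>>> {"api": "step_arm", "payload": {
  "targets": [
    {"dx": 0.552, "dy": 0.025, "dz": -0.008, "rx": 0, "ry": 0, "rz": -66.8},
    {"dx": 0.552, "dy": 0.025, "dz": -0.008, "rx": 0, "ry": 0, "rz": -66.8},
    {"dx": 0.552, "dy": 0.025, "dz": -0.008, "rx": 0, "ry": 0, "rz": -66.8},
    {"dx": 0.552, "dy": 0.025, "dz": -0.008, "rx": 0, "ry": 0, "rz": -66.8},
    {"dx": 0.552, "dy": 0.025, "dz": -0.008, "rx": 0, "ry": 0, "rz": -66.8}
  ]
}}

```text
time: 9.0
position: [0.5096, 0.1257, 0.1468]
tool_rot: [0.248, 0.969, 0.001, 0.001]
ft_force: [-0.3, 0.1, -0.5]
grip_width: 0.0874
```

```bash
python3 plan.py 490 363.5 150 74
```

```text
t 9.0 pos [509.6 125.7 146.8] jaw 61.3 -> 74.0 q6 -48 F [-0.3  0.1 -0.5] w 87.4
d mm [131.4 199.2  -2.9] r deg [  0.1   0.1 -12.7] dist 239
```

>>> {"api": "step_arm", "payload": {
  "targets": [
    {"dx": 0.131, "dy": 0.199, "dz": -0.003, "rx": 0, "ry": 0, "rz": -12.7},
    {"dx": 0.131, "dy": 0.199, "dz": -0.003, "rx": 0, "ry": 0, "rz": -12.7},
    {"dx": 0.131, "dy": 0.199, "dz": -0.003, "rx": 0, "ry": 0, "rz": -12.7},
    {"dx": 0.131, "dy": 0.199, "dz": -0.003, "rx": 0, "ry": 0, "rz": -12.7},
    {"dx": 0.131, "dy": 0.199, "dz": -0.003, "rx": 0, "ry": 0, "rz": -12.7}
  ]
}}

```text
time: 9.62
position: [0.4896, 0.367, 0.1501]
tool_rot: [0.136, 0.991, 0.002, 0.001]
ft_force: [0.3, -1.0, -0.2]
grip_width: 0.0869
```

```bash
cat > w.py <<'E'
import sys
from rig import viewer
import cv2,numpy as np
for n in sys.argv[2:]:
    c=viewer.camera(n); cv2.imwrite(f"pics/{n}{sys.argv[1]}.png",c["img"]); np.savez(f"{n}{sys.argv[1]}.npz",**c)
E
python3 w.py 3 wrist;python3 plan.py 490 363.5 26 74
```

```text
t 9.68 pos [489.6 364.7 149.9] jaw 74.2 -> 74.0 q6 -48 F [ 0.3 -1.   0. ] w 87.1
d mm [ -0.6  -1.3 123.9] r deg [0.1 0.1 0.2] dist 124
```

View pics/wrist3.png

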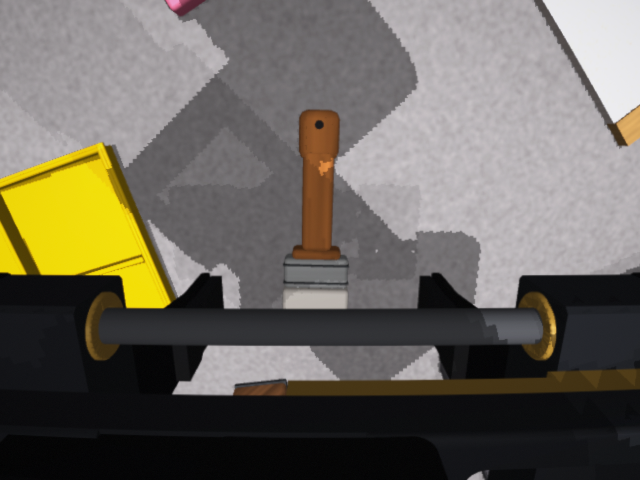

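Wrist view: brush handle end at (319,110), handle/ferrule joint at (317,258), with the brush in line with the tool.

Run:
```python
from h import *
c=dict(np.load("wrist3.npz"))
P=plane(c,[(319,110),(317,258),(317,200)],.016)*1000;print(P.round(1)); d=P[1]-P[0];print(np.degrees(np.arctan2(d[1],d[0])),np.linalg.norm(d)); u=d/np.linalg.norm(d); print("origin",(P[0]+u*86).round(1))
```

```text
[[406.9 388.2]
 [507.1 358.5]
 [465.5 370.2]]
-16.533824290135314 104.53134306995432
origin [489.4 363.7]
```

>>> {"api": "step_arm", "payload": {
  "targets": [
    {"dx": 0, "dy": -0.001, "dz": 0.04, "rx": 0, "ry": 0, "rz": 0.5},
    {"dx": 0, "dy": -0.001, "dz": 0.08, "rx": 0, "ry": 0, "rz": 0.5},
    {"dx": 0, "dy": -0.001, "dz": 0.11, "rx": 0, "ry": 0, "rz": 0.5},
    {"dx": 0, "dy": -0.001, "dz": 0.124, "rx": 0, "ry": 0, "rz": 0.5},
    {"dx": 0, "dy": -0.001, "dz": 0.124, "rx": 0, "ry": 0, "rz": 0.5}
  ]
}}

```text
time: 10.3
position: [0.4893, 0.3627, 0.0252]
tool_rot: [0.142, 0.99, 0.0, 0.0]
ft_force: [0.3, -0.6, -0.2]
grip_width: 0.0874
```

```bash
python3 plan.py 489.5 363.7 25 73.5
```

```text
t 10.3 pos [489.3 362.7  25.2] jaw 73.6 -> 73.5 q6 -47 F [ 0.3 -0.6 -0.2] w 87.4
d mm [0.1 1.  0.2] r deg [0.  0.  0.1] dist 1
```

>>> {"api": "step_arm", "payload": {
  "targets": [
    {"dx": 0, "dy": 0.001, "dz": 0, "rx": 0, "ry": 0, "rz": 0},
    {"dx": 0, "dy": 0.001, "dz": 0, "rx": 0, "ry": 0, "rz": 0},
    {"dx": 0, "dy": 0.001, "dz": 0, "rx": 0, "ry": 0, "rz": 0},
    {"dx": 0, "dy": 0.001, "dz": 0, "rx": 0, "ry": 0, "rz": 0},
    {"dx": 0, "dy": 0.001, "dz": 0, "rx": 0, "ry": 0, "rz": 0}
  ],
  "gripper": 0,
  "force": 30
}}

```text
time: 10.92
position: [0.4896, 0.3638, 0.0254]
tool_rot: [0.142, 0.99, 0.0, 0.0]
ft_force: [-0.3, 0.3, -0.3]
grip_width: 0.0449
```

>>> {"api": "step_arm", "payload": {
  "targets": [
    {"dx": 0, "dy": 0, "dz": 0, "rx": 0, "ry": 0, "rz": 0},
    {"dx": 0, "dy": 0, "dz": -0.01, "rx": 0, "ry": 0, "rz": 0},
    {"dx": 0, "dy": 0, "dz": -0.04, "rx": 0, "ry": 0, "rz": 0},
    {"dx": 0, "dy": 0, "dz": -0.08, "rx": 0, "ry": 0, "rz": 0},
    {"dx": 0, "dy": 0, "dz": -0.12, "rx": 0, "ry": 0, "rz": 0}
  ]
}}

```text
time: 11.55
position: [0.4894, 0.3637, 0.147]
tool_rot: [0.142, 0.99, 0.0, 0.0]
ft_force: [0.4, -0.2, -0.5]
grip_width: 0.0017
```

```bash
python3 plan.py 446 -149.5 130 7.5
```

```text
t 11.55 pos [489.4 363.7 147. ] jaw 73.6 -> 7.5 q6 -40 F [ 0.4 -0.2 -0.5] w 1.7
d mm [-102.8 -504.6   16.8] r deg [ 0.   0.  66.1] dist 515
```

The fingers were still closing when I lifted, so the brush was missed. I'll open, check it hasn't moved, and go back down.

>>> {"api": "step_arm", "payload": {
  "targets": [
    {"dx": 0, "dy": 0, "dz": 0, "rx": 0, "ry": 0, "rz": 0},
    {"dx": 0, "dy": 0, "dz": 0, "rx": 0, "ry": 0, "rz": 0},
    {"dx": 0, "dy": 0, "dz": 0, "rx": 0, "ry": 0, "rz": 0},
    {"dx": 0, "dy": 0, "dz": 0, "rx": 0, "ry": 0, "rz": 0},
    {"dx": 0, "dy": 0, "dz": 0, "rx": 0, "ry": 0, "rz": 0}
  ],
  "gripper": 0.7
}}

```text
time: 12.18
position: [0.4891, 0.3635, 0.1461]
tool_rot: [0.142, 0.99, -0.0, -0.0]
ft_force: [0.3, -0.3, 0.0]
grip_width: 0.0433
```

```bash
python3 w.py 4 wrist;python3 plan.py 490 363.5 25 74
```

```text
t 12.22 pos [489.2 363.5 146.3] jaw 73.6 -> 74.0 q6 -48 F [ 0.3 -0.5  0. ] w 47.9
d mm [ -0.9   0.3 121.3] r deg [-0.  -0.  -0.4] dist 121
```

View pics/wrist4.png

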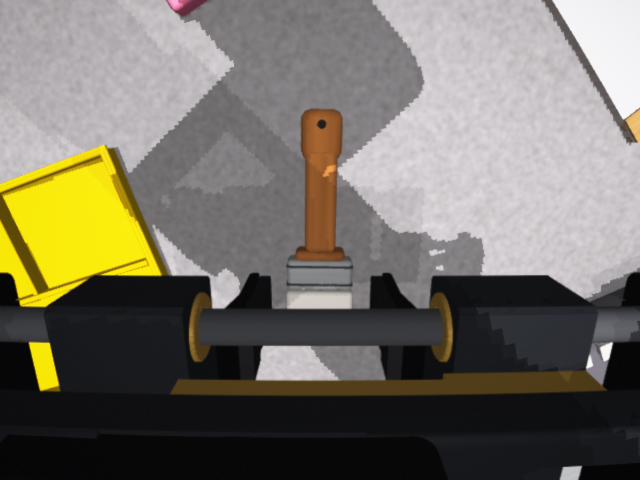

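The brush is unmoved, handle end (321,110) and joint (320,255). Descending and closing fully this time.

>>> {"api": "step_arm", "payload": {
  "targets": [
    {"dx": 0, "dy": 0, "dz": 0.04, "rx": 0, "ry": 0, "rz": 0},
    {"dx": 0, "dy": 0, "dz": 0.08, "rx": 0, "ry": 0, "rz": 0},
    {"dx": 0, "dy": 0, "dz": 0.11, "rx": 0, "ry": 0, "rz": 0},
    {"dx": 0, "dy": 0, "dz": 0.122, "rx": 0, "ry": 0, "rz": 0},
    {"dx": 0, "dy": 0, "dz": 0.122, "rx": 0, "ry": 0, "rz": 0}
  ]
}}

```text
time: 12.85
position: [0.4889, 0.3634, 0.0237]
tool_rot: [0.142, 0.99, -0.001, -0.001]
ft_force: [0.2, -0.7, -0.2]
grip_width: 0.0608
```

>>> {"api": "step_arm", "payload": {
  "targets": [
    {"dx": 0, "dy": 0, "dz": 0, "rx": 0, "ry": 0, "rz": 0},
    {"dx": 0, "dy": 0, "dz": 0, "rx": 0, "ry": 0, "rz": 0},
    {"dx": 0, "dy": 0, "dz": 0, "rx": 0, "ry": 0, "rz": 0},
    {"dx": 0, "dy": 0, "dz": 0, "rx": 0, "ry": 0, "rz": 0},
    {"dx": 0, "dy": 0, "dz": 0, "rx": 0, "ry": 0, "rz": 0}
  ],
  "gripper": 0
}}

```text
time: 13.48
position: [0.489, 0.3634, 0.024]
tool_rot: [0.142, 0.99, -0.0, -0.001]
ft_force: [-0.0, -0.3, 1.3]
grip_width: 0.0218
```

>>> {"api": "step_arm", "payload": {
  "targets": [
    {"dx": 0, "dy": 0, "dz": 0, "rx": 0, "ry": 0, "rz": 0},
    {"dx": 0, "dy": 0, "dz": 0, "rx": 0, "ry": 0, "rz": 0},
    {"dx": 0, "dy": 0, "dz": 0, "rx": 0, "ry": 0, "rz": 0},
    {"dx": 0, "dy": 0, "dz": 0, "rx": 0, "ry": 0, "rz": 0},
    {"dx": 0, "dy": 0, "dz": 0, "rx": 0, "ry": 0, "rz": 0}
  ]
}}

```text
time: 14.1
position: [0.489, 0.3634, 0.024]
tool_rot: [0.142, 0.99, -0.0, -0.001]
ft_force: [0.5, 0.7, 0.6]
grip_width: 0.0211
```

>>> {"api": "step_arm", "payload": {
  "targets": [
    {"dx": 0, "dy": 0, "dz": -0.02, "rx": 0, "ry": 0, "rz": 0},
    {"dx": 0, "dy": 0, "dz": -0.05, "rx": 0, "ry": 0, "rz": 0},
    {"dx": 0, "dy": 0, "dz": -0.08, "rx": 0, "ry": 0, "rz": 0},
    {"dx": 0, "dy": 0, "dz": -0.11, "rx": 0, "ry": 0, "rz": 0},
    {"dx": 0, "dy": 0, "dz": -0.12, "rx": 0, "ry": 0, "rz": 0}
  ]
}}

```text
time: 14.72
position: [0.4904, 0.3642, 0.1471]
tool_rot: [0.142, 0.99, 0.001, 0.001]
ft_force: [0.8, 0.7, -0.3]
grip_width: 0.0216
```

```bash
python3 plan.py 446 -149.5 140 7.5
```

```text
t 14.72 pos [490.4 364.2 147.1] jaw 73.6 -> 7.5 q6 -40 F [ 0.8  0.7 -0.3] w 21.6
d mm [-102.  -505.4    6.2] r deg [ 0.2  0.  66.1] dist 516
```

>>> {"api": "step_arm", "payload": {
  "targets": [
    {"dx": -0.012, "dy": -0.06, "dz": 0, "rx": 0, "ry": 0, "rz": 8},
    {"dx": -0.024, "dy": -0.119, "dz": 0, "rx": 0, "ry": 0, "rz": 16},
    {"dx": -0.036, "dy": -0.178, "dz": 0, "rx": 0, "ry": 0, "rz": 24},
    {"dx": -0.048, "dy": -0.237, "dz": 0, "rx": 0, "ry": 0, "rz": 32},
    {"dx": -0.06, "dy": -0.296, "dz": 0, "rx": 0, "ry": 0, "rz": 40}
  ]
}}

```text
time: 15.35
position: [0.4641, 0.0615, 0.1465]
tool_rot: [0.474, 0.881, 0.001, 0.001]
ft_force: [0.5, -0.5, -0.8]
grip_width: 0.0218
```

```bash
python3 plan.py 446 -149.5 140 7.5
```

```text
t 15.35 pos [464.1  61.5 146.5] jaw 33.4 -> 7.5 q6 -40 F [ 0.5 -0.5 -0.8] w 21.8
d mm [-166.2 -131.3    6.2] r deg [ 0.2 -0.  25.9] dist 212
```

>>> {"api": "step_arm", "payload": {
  "targets": [
    {"dx": -0.045, "dy": -0.035, "dz": 0, "rx": 0, "ry": 0, "rz": 7},
    {"dx": -0.09, "dy": -0.07, "dz": 0, "rx": 0, "ry": 0, "rz": 14},
    {"dx": -0.13, "dy": -0.105, "dz": 0, "rx": 0, "ry": 0, "rz": 21},
    {"dx": -0.166, "dy": -0.131, "dz": 0, "rx": 0, "ry": 0, "rz": 25.9},
    {"dx": -0.166, "dy": -0.131, "dz": 0, "rx": 0, "ry": 0, "rz": 25.9}
  ]
}}

```text
time: 15.98
position: [0.4466, -0.1525, 0.1462]
tool_rot: [0.661, 0.75, 0.002, 0.002]
ft_force: [0.4, 0.3, -0.1]
grip_width: 0.0217
```

```bash
python3 w.py 5 wrist side; python3 plan.py 446 -149.5 28 7.5
```

```text
t 16.07 pos [ 445.4 -149.   145.9] jaw 7.4 -> 7.5 q6 -40 F [-0.7  0.4  0. ] w 21.8
d mm [ -0.8   0.3 117.9] r deg [ 0.1 -0.1 -0.1] dist 118
```

View pics/wrist5.png

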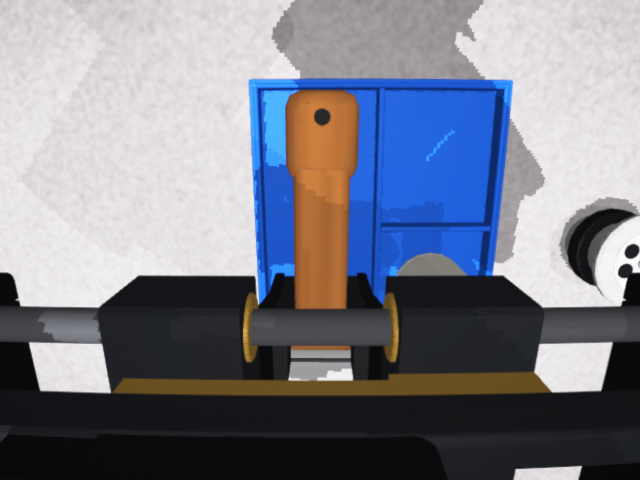

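View pics/side5.png

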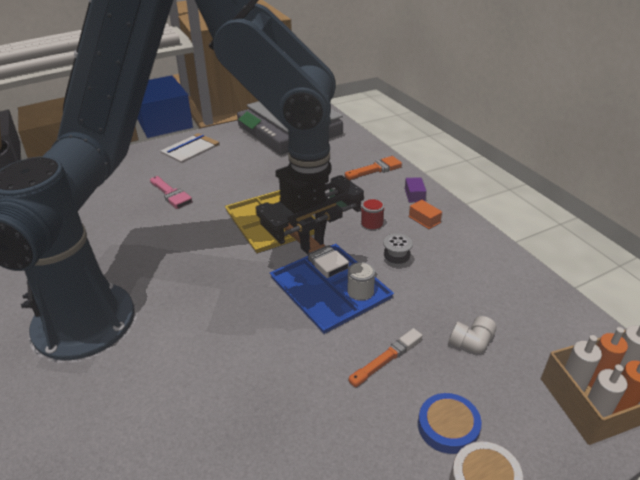

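Run:
```python
from h import *
c=dict(np.load("wrist5.npz"))
for uv in [(310,98),(322,130),(322,200),(322,280)]:
    o,D=rays(c,uv); print(uv,((o+D[0]*c["depth"][uv[1],uv[0]])*1000).round(1))
print((plane(c,[(252,82),(511,82),(380,88),(435,226)],.016)*1000).round(1))
```

```text
(310, 98) [431.5 -72.5 138.9]
(322, 130) [437.2 -83.1 139.2]
(322, 200) [ 440.5 -108.7  140.9]
(322, 280) [ 444.7 -141.5  138.9]
[[ 389.   -57.6]
 [ 558.8  -34.8]
 [ 472.7  -50.8]
 [ 527.  -137.9]]
```

>>> {"api": "step_arm", "payload": {
  "targets": [
    {"dx": -0.001, "dy": 0, "dz": 0.04, "rx": 0, "ry": 0, "rz": 0},
    {"dx": -0.001, "dy": 0, "dz": 0.08, "rx": 0, "ry": 0, "rz": 0},
    {"dx": -0.001, "dy": 0, "dz": 0.105, "rx": 0, "ry": 0, "rz": 0},
    {"dx": -0.001, "dy": 0, "dz": 0.114, "rx": 0, "ry": 0, "rz": 0},
    {"dx": -0.001, "dy": 0, "dz": 0.1165, "rx": 0, "ry": 0, "rz": 0}
  ]
}}

```text
time: 16.7
position: [0.4457, -0.1487, 0.0293]
tool_rot: [0.659, 0.752, 0.002, -0.001]
ft_force: [0.6, -0.4, 0.5]
grip_width: 0.0217
```

```bash
python3 w.py 6 side; python3 plan.py 446 -149.5 26.5 7.5;  python3 - <<'E'
import cv2
a=cv2.imread("pics/side6.png");cv2.imwrite("pics/c6.png",cv2.resize(a[200:350,240:440],(800,600),interpolation=cv2.INTER_CUBIC))
E
```

```text
t 16.75 pos [ 445.9 -149.    29.5] jaw 7.5 -> 7.5 q6 -40 F [-0.6  0.1 -1.3] w 21.4
d mm [-0.5  0.   3. ] r deg [ 0.1 -0.1  0. ] dist 3
```

View pics/c6.png

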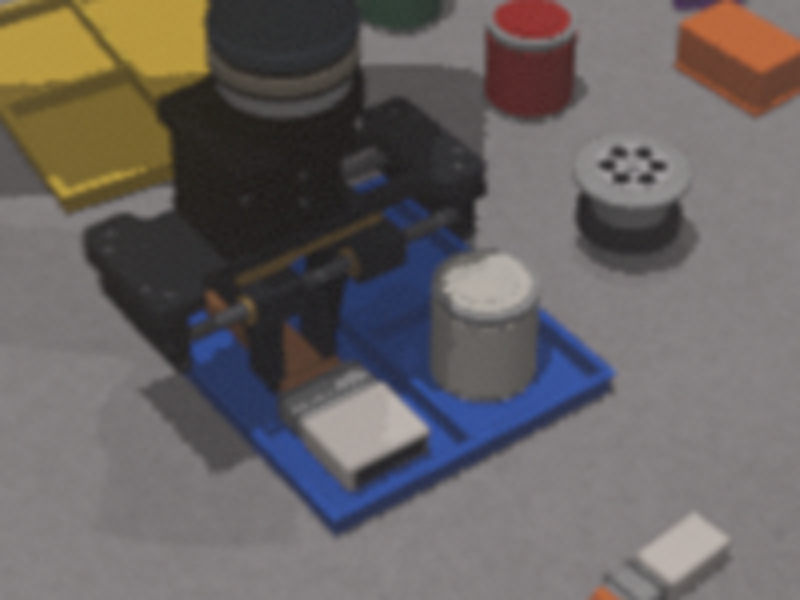

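The brush is level and inside the long compartment, about 2 mm up. The white tin stands in its square. Now I lower to contact.

>>> {"api": "step_arm", "payload": {
  "targets": [
    {"dx": 0, "dy": 0, "dz": 0.001, "rx": 0, "ry": 0, "rz": 0},
    {"dx": 0, "dy": 0, "dz": 0.002, "rx": 0, "ry": 0, "rz": 0},
    {"dx": 0, "dy": 0, "dz": 0.0027, "rx": 0, "ry": 0, "rz": 0},
    {"dx": 0, "dy": 0, "dz": 0.0027, "rx": 0, "ry": 0, "rz": 0},
    {"dx": 0, "dy": 0, "dz": 0.0027, "rx": 0, "ry": 0, "rz": 0}
  ]
}}

```text
time: 17.38
position: [0.446, -0.1492, 0.027]
tool_rot: [0.659, 0.752, 0.002, -0.0]
ft_force: [0.7, 0.0, 0.5]
grip_width: 0.0219
```

>>> {"api": "step_arm", "payload": {
  "targets": [
    {"dx": 0, "dy": 0, "dz": 0.0003, "rx": 0, "ry": 0, "rz": 0},
    {"dx": 0, "dy": 0, "dz": 0.0006, "rx": 0, "ry": 0, "rz": 0},
    {"dx": 0, "dy": 0, "dz": 0.0008, "rx": 0, "ry": 0, "rz": 0},
    {"dx": 0, "dy": 0, "dz": 0.0008, "rx": 0, "ry": 0, "rz": 0},
    {"dx": 0, "dy": 0, "dz": 0.0008, "rx": 0, "ry": 0, "rz": 0}
  ]
}}

```text
time: 18.0
position: [0.446, -0.1492, 0.0269]
tool_rot: [0.659, 0.752, 0.002, 0.0]
ft_force: [-0.8, 1.3, 9.5]
grip_width: 0.021
```

>>> {"api": "step_arm", "payload": {
  "targets": [
    {"dx": 0, "dy": 0, "dz": -0.0005, "rx": 0, "ry": 0, "rz": 0},
    {"dx": 0, "dy": 0, "dz": -0.0005, "rx": 0, "ry": 0, "rz": 0},
    {"dx": 0, "dy": 0, "dz": -0.0005, "rx": 0, "ry": 0, "rz": 0},
    {"dx": 0, "dy": 0, "dz": -0.0005, "rx": 0, "ry": 0, "rz": 0},
    {"dx": 0, "dy": 0, "dz": -0.0005, "rx": 0, "ry": 0, "rz": 0}
  ],
  "gripper": 0.4
}}

```text
time: 18.62
position: [0.446, -0.1492, 0.0273]
tool_rot: [0.659, 0.752, 0.002, 0.0]
ft_force: [0.4, -0.3, 0.1]
grip_width: 0.0346
```

>>> {"api": "step_arm", "payload": {
  "targets": [
    {"dx": 0, "dy": 0, "dz": -0.015, "rx": 0, "ry": 0, "rz": 0},
    {"dx": 0, "dy": 0, "dz": -0.05, "rx": 0, "ry": 0, "rz": 0},
    {"dx": 0, "dy": 0, "dz": -0.09, "rx": 0, "ry": 0, "rz": 0},
    {"dx": 0, "dy": 0, "dz": -0.13, "rx": 0, "ry": 0, "rz": 0},
    {"dx": 0, "dy": 0, "dz": -0.13, "rx": 0, "ry": 0, "rz": 0}
  ]
}}

```text
time: 19.25
position: [0.4474, -0.1504, 0.1609]
tool_rot: [0.659, 0.752, 0.002, 0.004]
ft_force: [-0.2, 0.7, 0.7]
grip_width: 0.035
```

```bash
python3 plan.py 640 273.5 150 83
```

```text
t 19.25 pos [ 447.4 -150.4  160.9] jaw 7.5 -> 83.0 q6 -69 F [-0.2  0.7  0.7] w 35.0
d mm [395.  246.4  11.8] r deg [  0.3   0.5 -75.5] dist 466
```

>>> {"api": "step_arm", "payload": {
  "targets": [
    {"dx": 0.395, "dy": 0.246, "dz": 0.012, "rx": 0.3, "ry": 0.5, "rz": -75.5},
    {"dx": 0.395, "dy": 0.246, "dz": 0.012, "rx": 0.3, "ry": 0.5, "rz": -75.5},
    {"dx": 0.395, "dy": 0.246, "dz": 0.012, "rx": 0.3, "ry": 0.5, "rz": -75.5},
    {"dx": 0.395, "dy": 0.246, "dz": 0.012, "rx": 0.3, "ry": 0.5, "rz": -75.5},
    {"dx": 0.395, "dy": 0.246, "dz": 0.012, "rx": 0.3, "ry": 0.5, "rz": -75.5}
  ],
  "gripper": 1
}}

```text
time: 19.88
position: [0.5758, 0.1365, 0.1515]
tool_rot: [0.245, 0.969, 0.0, -0.001]
ft_force: [1.0, -1.1, -0.5]
grip_width: 0.0768
```

```bash
python3 plan.py 640 273.5 150 83
```

```text
t 19.88 pos [575.8 136.5 151.5] jaw 61.6 -> 83.0 q6 -69 F [ 1.  -1.1 -0.5] w 76.8
d mm [  8.6 151.1   1.5] r deg [  0.   -0.1 -21.4] dist 151
```

>>> {"api": "step_arm", "payload": {
  "targets": [
    {"dx": 0.003, "dy": 0.05, "dz": 0.001, "rx": 0, "ry": 0, "rz": -10},
    {"dx": 0.006, "dy": 0.1, "dz": 0.001, "rx": 0, "ry": 0, "rz": -20},
    {"dx": 0.009, "dy": 0.151, "dz": 0.001, "rx": 0, "ry": 0, "rz": -21.4},
    {"dx": 0.009, "dy": 0.151, "dz": 0.001, "rx": 0, "ry": 0, "rz": -21.4},
    {"dx": 0.009, "dy": 0.151, "dz": 0.001, "rx": 0, "ry": 0, "rz": -21.4}
  ]
}}

```text
time: 20.5
position: [0.6383, 0.2732, 0.1492]
tool_rot: [0.061, 0.998, -0.0, -0.002]
ft_force: [-0.6, -0.4, 0.0]
grip_width: 0.0868
```

```bash
python3 w.py 7 wrist; python3 plan.py 640 273.5 34 83
```

```text
t 20.55 pos [638.4 272.5 149.5] jaw 83.0 -> 83.0 q6 -69 F [-0.2 -0.6  0.1] w 87.2
d mm [ -1.9   1.3 115.5] r deg [-0.1 -0.2 -0. ] dist 115
```

View pics/wrist7.png

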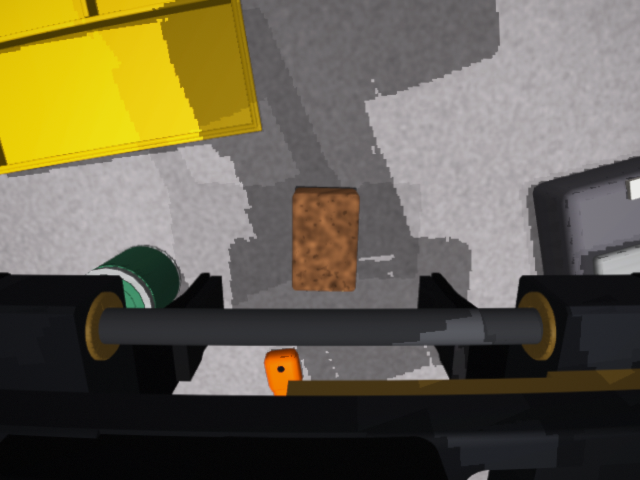

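Run:
```python
from h import *
c=dict(np.load("wrist7.npz"))
P=plane(c,[(294,190),(358,193),(355,291),(293,290)],.035)*1000; print(P.round(1),P.mean(0)); d=P[2]+P[3]-P[0]-P[1]; print(np.degrees(np.arctan2(d[1],d[0])),np.linalg.norm(d)/2)
print((plane(c,(260,130),.016)*1000).round(1)); t=np.radians(1.4);print(476+86*np.cos(t)-100*np.sin(t),138.5+86*np.sin(t)+100*np.cos(t))
```

```text
[[601.2 258.8]
 [608.3 300.2]
 [676.7 291.4]
 [670.7 248.4]] [639.21368469 274.70148395]
-7.909732028051539 69.62324949369153
[[560.2 239.8]]
559.5311103059164 240.5713162992465
```

>>> {"api": "step_arm", "payload": {
  "targets": [
    {"dx": -0.001, "dy": 0.002, "dz": 0.04, "rx": 0, "ry": 0, "rz": 1},
    {"dx": -0.001, "dy": 0.002, "dz": 0.08, "rx": 0, "ry": 0, "rz": 1},
    {"dx": -0.001, "dy": 0.002, "dz": 0.105, "rx": 0, "ry": 0, "rz": 1},
    {"dx": -0.001, "dy": 0.002, "dz": 0.115, "rx": 0, "ry": 0, "rz": 1},
    {"dx": -0.001, "dy": 0.002, "dz": 0.1155, "rx": 0, "ry": 0, "rz": 1}
  ]
}}

```text
time: 21.18
position: [0.6389, 0.2733, 0.0337]
tool_rot: [0.071, 0.998, -0.001, -0.003]
ft_force: [0.4, 0.3, -0.3]
grip_width: 0.0871
```

>>> {"api": "step_arm", "payload": {
  "targets": [
    {"dx": 0, "dy": 0, "dz": 0, "rx": 0, "ry": 0, "rz": 0},
    {"dx": 0, "dy": 0, "dz": 0, "rx": 0, "ry": 0, "rz": 0},
    {"dx": 0, "dy": 0, "dz": 0, "rx": 0, "ry": 0, "rz": 0},
    {"dx": 0, "dy": 0, "dz": 0, "rx": 0, "ry": 0, "rz": 0},
    {"dx": 0, "dy": 0, "dz": 0, "rx": 0, "ry": 0, "rz": 0}
  ],
  "gripper": 0,
  "force": 30
}}

```text
time: 21.8
position: [0.6389, 0.2736, 0.0339]
tool_rot: [0.071, 0.998, -0.0, -0.003]
ft_force: [0.1, 0.9, -0.0]
grip_width: 0.0451
```

>>> {"api": "step_arm", "payload": {
  "targets": [
    {"dx": 0, "dy": 0, "dz": 0, "rx": 0, "ry": 0, "rz": 0},
    {"dx": 0, "dy": 0, "dz": 0, "rx": 0, "ry": 0, "rz": 0},
    {"dx": 0, "dy": 0, "dz": 0, "rx": 0, "ry": 0, "rz": 0},
    {"dx": 0, "dy": 0, "dz": 0, "rx": 0, "ry": 0, "rz": 0},
    {"dx": 0, "dy": 0, "dz": 0, "rx": 0, "ry": 0, "rz": 0}
  ]
}}

```text
time: 22.42
position: [0.6389, 0.2736, 0.0339]
tool_rot: [0.071, 0.998, -0.0, -0.003]
ft_force: [0.5, -0.5, -0.0]
grip_width: 0.0446
```

Gripped at 44.6 mm against a 45 mm width. Lifting.

>>> {"api": "step_arm", "payload": {
  "targets": [
    {"dx": 0, "dy": 0, "dz": -0.02, "rx": 0, "ry": 0, "rz": 0},
    {"dx": 0, "dy": 0, "dz": -0.05, "rx": 0, "ry": 0, "rz": 0},
    {"dx": 0, "dy": 0, "dz": -0.08, "rx": 0, "ry": 0, "rz": 0},
    {"dx": 0, "dy": 0, "dz": -0.11, "rx": 0, "ry": 0, "rz": 0},
    {"dx": 0, "dy": 0, "dz": -0.12, "rx": 0, "ry": 0, "rz": 0}
  ]
}}

```text
time: 23.05
position: [0.6411, 0.274, 0.1575]
tool_rot: [0.071, 0.998, 0.0, 0.0]
ft_force: [-0.1, -0.2, -0.3]
grip_width: 0.0444
```

```bash
python3 plan.py 523 -90 150 7.5
```

```text
t 23.05 pos [641.1 274.  157.5] jaw 81.9 -> 7.5 q6 -29 F [-0.1 -0.2 -0.3] w 44.4
d mm [  65.7 -377.     7.2] r deg [ 0.1 -0.  74.4] dist 383
```

>>> {"api": "step_arm", "payload": {
  "targets": [
    {"dx": 0.009, "dy": -0.053, "dz": 0.001, "rx": 0, "ry": 0, "rz": 10},
    {"dx": 0.018, "dy": -0.106, "dz": 0.002, "rx": 0, "ry": 0, "rz": 20},
    {"dx": 0.027, "dy": -0.159, "dz": 0.003, "rx": 0, "ry": 0, "rz": 30},
    {"dx": 0.036, "dy": -0.212, "dz": 0.004, "rx": 0, "ry": 0, "rz": 40},
    {"dx": 0.045, "dy": -0.265, "dz": 0.005, "rx": 0, "ry": 0, "rz": 50}
  ]
}}

```text
time: 23.68
position: [0.5582, 0.0165, 0.1522]
tool_rot: [0.488, 0.873, 0.0, -0.0]
ft_force: [1.0, -0.5, -0.7]
grip_width: 0.0448
```

```bash
python3 plan.py 523 -90 150 7.5
```

```text
t 23.68 pos [558.2  16.5 152.2] jaw 31.6 -> 7.5 q6 -29 F [ 1.  -0.5 -0.7] w 44.8
d mm [-72.3 -85.8   2.1] r deg [ 0.  -0.  24.1] dist 112
```

>>> {"api": "step_arm", "payload": {
  "targets": [
    {"dx": -0.03, "dy": -0.035, "dz": 0.001, "rx": 0, "ry": 0, "rz": 9},
    {"dx": -0.06, "dy": -0.07, "dz": 0.002, "rx": 0, "ry": 0, "rz": 18},
    {"dx": -0.072, "dy": -0.086, "dz": 0.002, "rx": 0, "ry": 0, "rz": 24.1},
    {"dx": -0.072, "dy": -0.086, "dz": 0.002, "rx": 0, "ry": 0, "rz": 24.1},
    {"dx": -0.072, "dy": -0.086, "dz": 0.002, "rx": 0, "ry": 0, "rz": 24.1}
  ]
}}

```text
time: 24.3
position: [0.5228, -0.0892, 0.15]
tool_rot: [0.659, 0.752, 0.0, -0.001]
ft_force: [-0.6, -0.3, -0.6]
grip_width: 0.0446
```

```bash
python3 w.py 8 wrist; python3 plan.py 523 -90 38 7.5
```

```text
t 24.35 pos [522.9 -88.9 150. ] jaw 7.6 -> 7.5 q6 -29 F [ 0.4 -0.3 -0.6] w 44.7
d mm [-1.30e+00 -1.00e-01  1.12e+02] r deg [ 0.  -0.1  0.1] dist 112
```

View pics/wrist8.png

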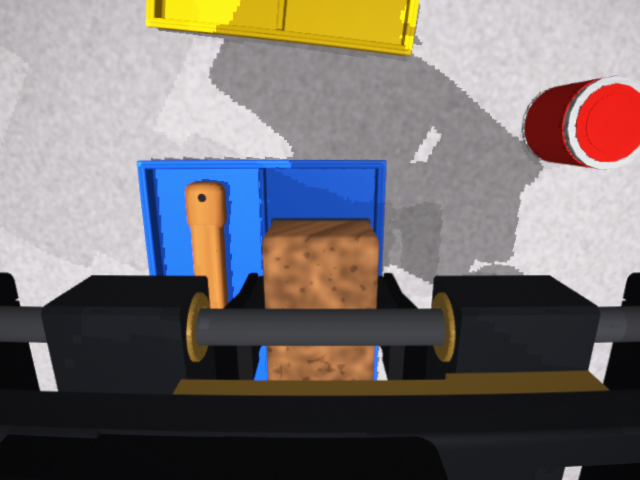

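The block (320,300) is squarely over the free compartment, and the wide brush lies flat in the long one, handle end (205,190). Lowering.

>>> {"api": "step_arm", "payload": {
  "targets": [
    {"dx": -0.001, "dy": 0, "dz": 0.04, "rx": 0, "ry": 0, "rz": 0},
    {"dx": -0.001, "dy": 0, "dz": 0.08, "rx": 0, "ry": 0, "rz": 0},
    {"dx": -0.001, "dy": 0, "dz": 0.102, "rx": 0, "ry": 0, "rz": 0},
    {"dx": -0.001, "dy": 0, "dz": 0.109, "rx": 0, "ry": 0, "rz": 0},
    {"dx": -0.001, "dy": 0, "dz": 0.1115, "rx": 0, "ry": 0, "rz": 0}
  ]
}}

```text
time: 24.98
position: [0.5235, -0.0891, 0.0385]
tool_rot: [0.658, 0.753, 0.001, -0.0]
ft_force: [-0.5, -0.9, -0.6]
grip_width: 0.0445
```

>>> {"api": "step_arm", "payload": {
  "targets": [
    {"dx": 0, "dy": 0, "dz": 0.0005, "rx": 0, "ry": 0, "rz": 0},
    {"dx": 0, "dy": 0, "dz": 0.001, "rx": 0, "ry": 0, "rz": 0},
    {"dx": 0, "dy": 0, "dz": 0.001, "rx": 0, "ry": 0, "rz": 0},
    {"dx": 0, "dy": 0, "dz": 0.001, "rx": 0, "ry": 0, "rz": 0},
    {"dx": 0, "dy": 0, "dz": 0.001, "rx": 0, "ry": 0, "rz": 0}
  ]
}}

```text
time: 25.6
position: [0.5235, -0.0892, 0.0377]
tool_rot: [0.658, 0.753, 0.001, -0.0]
ft_force: [0.4, 0.3, -1.0]
grip_width: 0.0449
```

>>> {"api": "step_arm", "payload": {
  "targets": [
    {"dx": 0, "dy": 0, "dz": 0.0004, "rx": 0, "ry": 0, "rz": 0},
    {"dx": 0, "dy": 0, "dz": 0.0008, "rx": 0, "ry": 0, "rz": 0},
    {"dx": 0, "dy": 0, "dz": 0.0013, "rx": 0, "ry": 0, "rz": 0},
    {"dx": 0, "dy": 0, "dz": 0.0013, "rx": 0, "ry": 0, "rz": 0},
    {"dx": 0, "dy": 0, "dz": 0.0013, "rx": 0, "ry": 0, "rz": 0}
  ]
}}

```text
time: 26.22
position: [0.5236, -0.0893, 0.0369]
tool_rot: [0.658, 0.753, 0.001, -0.0]
ft_force: [-0.7, -0.8, 5.8]
grip_width: 0.0448
```

>>> {"api": "step_arm", "payload": {
  "targets": [
    {"dx": 0, "dy": 0, "dz": 0, "rx": 0, "ry": 0, "rz": 0},
    {"dx": 0, "dy": 0, "dz": 0, "rx": 0, "ry": 0, "rz": 0},
    {"dx": 0, "dy": 0, "dz": 0, "rx": 0, "ry": 0, "rz": 0},
    {"dx": 0, "dy": 0, "dz": -0.01, "rx": 0, "ry": 0, "rz": 0},
    {"dx": 0, "dy": 0, "dz": -0.06, "rx": 0, "ry": 0, "rz": 0}
  ],
  "gripper": 0.65
}}

```text
time: 26.85
position: [0.5216, -0.0887, 0.0955]
tool_rot: [0.658, 0.753, -0.001, -0.003]
ft_force: [1.1, 0.1, -0.1]
grip_width: 0.0565
```

```bash
python3 plan.py 684 10.5 140 1.4
```

```text
t 26.85 pos [521.6 -88.7  95.5] jaw 7.7 -> 1.4 q6 -10 F [ 1.1  0.1 -0.1] w 56.5
d mm [ 76.7 174.  -45.1] r deg [-0.3 -0.2  6.3] dist 195
```

>>> {"api": "step_arm", "payload": {
  "targets": [
    {"dx": 0.01, "dy": 0.03, "dz": -0.035, "rx": 0, "ry": 0, "rz": 3},
    {"dx": 0.035, "dy": 0.08, "dz": -0.045, "rx": 0, "ry": 0, "rz": 6.3},
    {"dx": 0.06, "dy": 0.13, "dz": -0.045, "rx": 0, "ry": 0, "rz": 6.3},
    {"dx": 0.077, "dy": 0.174, "dz": -0.045, "rx": -0.3, "ry": -0.2, "rz": 6.3},
    {"dx": 0.077, "dy": 0.174, "dz": -0.045, "rx": -0.3, "ry": -0.2, "rz": 6.3}
  ],
  "gripper": 1
}}

```text
time: 27.48
position: [0.6867, 0.0128, 0.1406]
tool_rot: [0.697, 0.717, 0.001, 0.001]
ft_force: [-0.0, -0.6, -0.3]
grip_width: 0.0864
```

```bash
python3 w.py 9 wrist; python3 plan.py 684 10.5 40 1.4
```

```text
t 27.52 pos [684.4  11.8 140.1] jaw 1.5 -> 1.4 q6 -10 F [ 0.5  0.3 -0.2] w 86.7
d mm [ -1.3  -0.4 100.1] r deg [-0.  -0.   0.1] dist 100
```

View pics/wrist9.png

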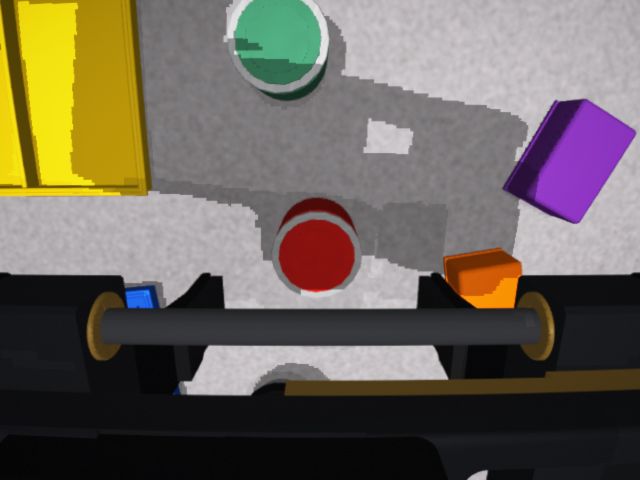

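Run:
```python
from h import *
c=dict(np.load("wrist9.npz"))
print((plane(c,(317,253),.058)*1000).round(1)); S=dict(np.load("scene0.npz"))
m=mask(S,[5,150,120],[20,255,255],(360,285,395,320));P=plane(S,cont(m),.03)*1000;print(P.min(0),P.max(0),rect(P/1000))
```

```text
[[684.   11.8]]
[780.38654414 -70.44600807] [833.89237108   2.44987218] [808.  -33.4  70.   43.8 -78.6]
```

The red tin is at (684,12). The decoy block starts at x = 780, clear of the fingers at 743.

>>> {"api": "step_arm", "payload": {
  "targets": [
    {"dx": 0, "dy": 0, "dz": 0.04, "rx": 0, "ry": 0, "rz": 0},
    {"dx": 0, "dy": 0, "dz": 0.07, "rx": 0, "ry": 0, "rz": 0},
    {"dx": 0, "dy": 0, "dz": 0.09, "rx": 0, "ry": 0, "rz": 0},
    {"dx": 0, "dy": 0, "dz": 0.1, "rx": 0, "ry": 0, "rz": 0},
    {"dx": 0, "dy": 0, "dz": 0.1, "rx": 0, "ry": 0, "rz": 0}
  ]
}}

```text
time: 28.15
position: [0.684, 0.0115, 0.0398]
tool_rot: [0.698, 0.716, -0.0, -0.0]
ft_force: [-0.1, -0.2, 0.2]
grip_width: 0.0866
```

>>> {"api": "step_arm", "payload": {
  "targets": [
    {"dx": 0, "dy": 0, "dz": 0, "rx": 0, "ry": 0, "rz": 0},
    {"dx": 0, "dy": 0, "dz": 0, "rx": 0, "ry": 0, "rz": 0},
    {"dx": 0, "dy": 0, "dz": 0, "rx": 0, "ry": 0, "rz": 0},
    {"dx": 0, "dy": 0, "dz": 0, "rx": 0, "ry": 0, "rz": 0},
    {"dx": 0, "dy": 0, "dz": 0, "rx": 0, "ry": 0, "rz": 0}
  ],
  "gripper": 0,
  "force": 30
}}

```text
time: 28.78
position: [0.6843, 0.0115, 0.0402]
tool_rot: [0.698, 0.716, -0.0, -0.0]
ft_force: [0.7, 0.2, 1.9]
grip_width: 0.0529
```

>>> {"api": "step_arm", "payload": {
  "targets": [
    {"dx": 0, "dy": 0, "dz": 0, "rx": 0, "ry": 0, "rz": 0},
    {"dx": 0, "dy": 0, "dz": -0.02, "rx": 0, "ry": 0, "rz": 0},
    {"dx": 0, "dy": 0, "dz": -0.06, "rx": 0, "ry": 0, "rz": 0},
    {"dx": 0, "dy": 0, "dz": -0.1, "rx": 0, "ry": 0, "rz": 0},
    {"dx": 0, "dy": 0, "dz": -0.11, "rx": 0, "ry": 0, "rz": 0}
  ]
}}

```text
time: 29.4
position: [0.6864, 0.0113, 0.1543]
tool_rot: [0.698, 0.716, 0.002, 0.003]
ft_force: [0.4, -0.5, -1.8]
grip_width: 0.0533
```

```bash
python3 plan.py 435.2 88.5 140 1.4
```

```text
t 29.4 pos [686.4  11.3 154.3] jaw 1.5 -> 1.4 q6 -4 F [ 0.4 -0.5 -1.8] w 53.3
d mm [  83.8 -249.2   12.5] r deg [0.4 0.1 0.1] dist 263
```

Red tin gripped at z = 40.2 and held.

>>> {"api": "step_arm", "payload": {
  "targets": [
    {"dx": 0.02, "dy": -0.055, "dz": 0, "rx": 0, "ry": 0, "rz": 0},
    {"dx": 0.038, "dy": -0.11, "dz": 0.003, "rx": 0, "ry": 0, "rz": 0},
    {"dx": 0.056, "dy": -0.165, "dz": 0.006, "rx": 0.2, "ry": 0, "rz": 0},
    {"dx": 0.074, "dy": -0.22, "dz": 0.01, "rx": 0.3, "ry": 0, "rz": 0},
    {"dx": 0.084, "dy": -0.249, "dz": 0.0125, "rx": 0.4, "ry": 0, "rz": 0}
  ]
}}

```text
time: 30.02
position: [0.4301, 0.0896, 0.1393]
tool_rot: [0.698, 0.717, -0.002, -0.002]
ft_force: [0.1, -0.4, -1.5]
grip_width: 0.0532
```

>>> {"api": "step_arm", "payload": {
  "targets": [
    {"dx": 0, "dy": 0, "dz": 0, "rx": 0, "ry": 0, "rz": 0},
    {"dx": 0, "dy": 0, "dz": 0, "rx": 0, "ry": 0, "rz": 0},
    {"dx": 0, "dy": 0, "dz": 0, "rx": 0, "ry": 0, "rz": 0},
    {"dx": 0, "dy": 0, "dz": 0, "rx": 0, "ry": 0, "rz": 0},
    {"dx": 0, "dy": 0, "dz": 0, "rx": 0, "ry": 0, "rz": 0}
  ]
}}

```text
time: 30.65
position: [0.4307, 0.0893, 0.1392]
tool_rot: [0.698, 0.716, -0.002, -0.002]
ft_force: [-0.3, -0.2, -2.4]
grip_width: 0.0533
```

```bash
python3 w.py 10 wrist; python3 plan.py 435.2 88.5 44 1.4
```

```text
t 30.7 pos [430.5  89.4 139.2] jaw 1.5 -> 1.4 q6 -4 F [-0.2  0.7 -1.9] w 53.1
d mm [-1.   5.2 95.2] r deg [-0.4  0.   0.1] dist 95
```

View pics/wrist10.png

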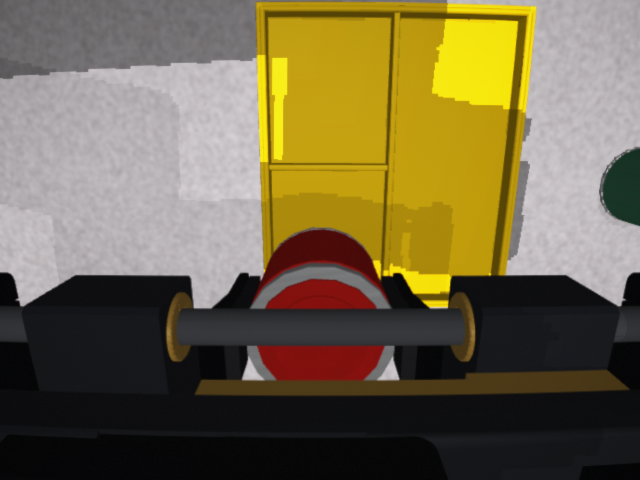

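Run:
```python
from h import *
c=dict(np.load("wrist10.npz"))
print((plane(c,[(258,6),(535,9),(396,12),(391,166),(270,166)],.016)*1000).round(1))
t=np.radians(1.4);R=np.array([[np.cos(t),-np.sin(t)],[np.sin(t),np.cos(t)]])
print((np.array([(-86,100),(86,100),(0,98),(0,0),(-82,0)])@R.T+[476,138.5]).round(1))
```

```text
[[386.8 233.4]
 [558.9 238.3]
 [471.8 232.2]
 [474.9 137.8]
 [394.1 135.6]]
[[387.6 236.4]
 [559.5 240.6]
 [473.6 236.5]
 [476.  138.5]
 [394.  136.5]]
```

>>> {"api": "step_arm", "payload": {
  "targets": [
    {"dx": -0.001, "dy": 0.004, "dz": 0.03, "rx": -0.4, "ry": 0, "rz": 0},
    {"dx": -0.001, "dy": 0.0045, "dz": 0.06, "rx": -0.4, "ry": 0, "rz": 0},
    {"dx": -0.001, "dy": 0.0045, "dz": 0.085, "rx": -0.4, "ry": 0, "rz": 0},
    {"dx": -0.001, "dy": 0.0045, "dz": 0.092, "rx": -0.4, "ry": 0, "rz": 0},
    {"dx": -0.001, "dy": 0.0045, "dz": 0.0945, "rx": -0.4, "ry": 0, "rz": 0}
  ]
}}

```text
time: 31.32
position: [0.4347, 0.0884, 0.0446]
tool_rot: [0.698, 0.716, 0.0, 0.001]
ft_force: [-0.3, 0.2, -2.5]
grip_width: 0.0529
```

>>> {"api": "step_arm", "payload": {
  "targets": [
    {"dx": 0, "dy": 0, "dz": 0.0005, "rx": 0, "ry": 0, "rz": 0},
    {"dx": 0, "dy": 0, "dz": 0.001, "rx": 0, "ry": 0, "rz": 0},
    {"dx": 0, "dy": 0, "dz": 0.001, "rx": 0, "ry": 0, "rz": 0},
    {"dx": 0, "dy": 0, "dz": 0.001, "rx": 0, "ry": 0, "rz": 0},
    {"dx": 0, "dy": 0, "dz": 0.001, "rx": 0, "ry": 0, "rz": 0}
  ]
}}

```text
time: 31.95
position: [0.4348, 0.0884, 0.0437]
tool_rot: [0.698, 0.716, 0.0, 0.001]
ft_force: [0.6, -0.8, -1.9]
grip_width: 0.0531
```

```bash
python3 plan.py 435.2 88.5 42.5 1.4
```

```text
t 31.95 pos [434.8  88.4  43.7] jaw 1.5 -> 1.4 q6 -4 F [ 0.6 -0.8 -1.9] w 53.1
d mm [0.1 0.4 1.2] r deg [0.1 0.  0.1] dist 1
```

>>> {"api": "step_arm", "payload": {
  "targets": [
    {"dx": 0, "dy": 0, "dz": 0.0004, "rx": 0, "ry": 0, "rz": 0},
    {"dx": 0, "dy": 0, "dz": 0.0008, "rx": 0, "ry": 0, "rz": 0},
    {"dx": 0, "dy": 0, "dz": 0.0012, "rx": 0, "ry": 0, "rz": 0},
    {"dx": 0, "dy": 0, "dz": 0.0012, "rx": 0, "ry": 0, "rz": 0},
    {"dx": 0, "dy": 0, "dz": 0.0012, "rx": 0, "ry": 0, "rz": 0}
  ]
}}

```text
time: 32.58
position: [0.4348, 0.0884, 0.0431]
tool_rot: [0.698, 0.716, 0.0, 0.001]
ft_force: [-0.6, 0.5, 5.9]
grip_width: 0.0531
```

Contact. Releasing and rising.

>>> {"api": "step_arm", "payload": {
  "targets": [
    {"dx": 0, "dy": 0, "dz": 0, "rx": 0, "ry": 0, "rz": 0},
    {"dx": 0, "dy": 0, "dz": 0, "rx": 0, "ry": 0, "rz": 0},
    {"dx": 0, "dy": 0, "dz": 0, "rx": 0, "ry": 0, "rz": 0},
    {"dx": 0, "dy": 0, "dz": -0.04, "rx": 0, "ry": 0, "rz": 0},
    {"dx": 0, "dy": 0, "dz": -0.1, "rx": 0, "ry": 0, "rz": 0}
  ],
  "gripper": 1
}}

```text
time: 33.2
position: [0.4335, 0.0884, 0.1427]
tool_rot: [0.698, 0.716, -0.001, -0.001]
ft_force: [1.1, 0.1, -0.3]
grip_width: 0.086
```

```bash
python3 plan.py 485.4 -363.5 150 104
```

```text
t 33.2 pos [433.5  88.4 142.7] jaw 1.5 -> -76.0 q6 29 F [ 1.1  0.1 -0.3] w 86.0
d mm [-453.1   39.9   -7.3] r deg [-0.2  0.1 77.5] dist 455
```

>>> {"api": "step_arm", "payload": {
  "targets": [
    {"dx": -0.453, "dy": 0.04, "dz": -0.007, "rx": 0, "ry": 0, "rz": 77.5},
    {"dx": -0.453, "dy": 0.04, "dz": -0.007, "rx": 0, "ry": 0, "rz": 77.5},
    {"dx": -0.453, "dy": 0.04, "dz": -0.007, "rx": 0, "ry": 0, "rz": 77.5},
    {"dx": -0.453, "dy": 0.04, "dz": -0.007, "rx": 0, "ry": 0, "rz": 77.5},
    {"dx": -0.453, "dy": 0.04, "dz": -0.007, "rx": 0, "ry": 0, "rz": 77.5}
  ],
  "gripper": 0.65
}}

```text
time: 33.83
position: [0.4694, -0.224, 0.1475]
tool_rot: [0.947, 0.321, -0.001, 0.0]
ft_force: [1.0, -0.6, 0.1]
grip_width: 0.0571
```

```bash
python3 plan.py 485.4 -363.5 150 104
```

```text
t 33.83 pos [ 469.4 -224.   147.5] jaw -52.6 -> -76.0 q6 29 F [ 1.  -0.6  0.1] w 57.1
d mm [-72.  120.5  -2.4] r deg [-0.   0.1 23.4] dist 140
```

>>> {"api": "step_arm", "payload": {
  "targets": [
    {"dx": -0.03, "dy": 0.05, "dz": -0.002, "rx": 0, "ry": 0, "rz": 10},
    {"dx": -0.06, "dy": 0.1, "dz": -0.002, "rx": 0, "ry": 0, "rz": 20},
    {"dx": -0.072, "dy": 0.12, "dz": -0.002, "rx": 0, "ry": 0, "rz": 23.4},
    {"dx": -0.072, "dy": 0.12, "dz": -0.002, "rx": 0, "ry": 0, "rz": 23.4},
    {"dx": -0.072, "dy": 0.12, "dz": -0.002, "rx": 0, "ry": 0, "rz": 23.4}
  ]
}}

```text
time: 34.45
position: [0.4843, -0.3612, 0.149]
tool_rot: [0.992, 0.123, -0.002, -0.001]
ft_force: [0.3, -0.1, -0.6]
grip_width: 0.0564
```

```bash
python3 w.py 11 wrist; python3 plan.py 485.4 -363.5 25 104
```

```text
t 34.5 pos [ 484.5 -360.9  149.2] jaw -75.9 -> -76.0 q6 29 F [0.5 0.7 0.4] w 56.5
d mm [  0.6   3.  124.2] r deg [-0.1  0.2  0.1] dist 124
```

View pics/wrist11.png

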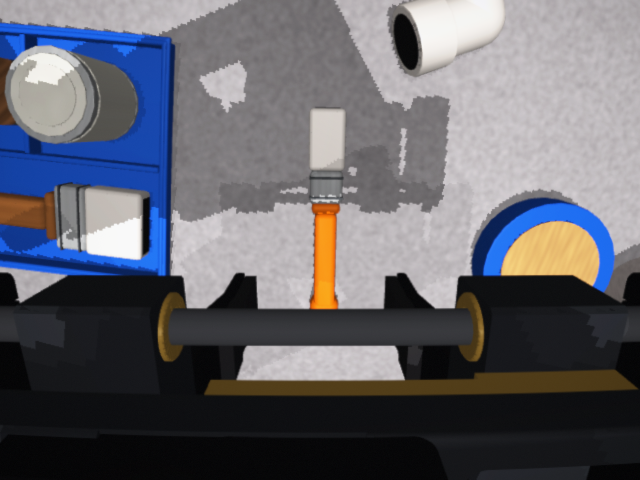

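Run:
```python
from h import *
c=dict(np.load("wrist11.npz"))
P=plane(c,[(327,108),(326,207),(324,290)],.016)*1000;print(P.round(1)); d=P[1]-P[0];u=d/np.linalg.norm(d);print(np.degrees(np.arctan2(-u[1],-u[0])),np.linalg.norm(d),"origin",(P[0]+u*86).round(1))
d=P[2]-P[0];print(np.degrees(np.arctan2(-d[1],-d[0])))
for uv in [(482,245),(610,250),(540,210),(550,250)]:
    o,D=rays(c,uv);print(uv,((o+D[0]*c["depth"][uv[1],uv[0]])*1000).round(0))
```

```text
[[ 567.6 -345.7]
 [ 502.2 -361.7]
 [ 440.5 -375.9]]
13.742865446409903 67.32638937384031 origin [ 484.1 -366.1]
13.369583837167731
(482, 245) [ 502. -482.   12.]
(610, 250) [ 524. -570.   24.]
(540, 210) [ 539. -507.   25.]
(550, 250) [ 513. -525.   25.]
```

>>> {"api": "step_arm", "payload": {
  "targets": [
    {"dx": 0.001, "dy": 0.004, "dz": 0.04, "rx": 0, "ry": 0.2, "rz": 0.3},
    {"dx": 0.001, "dy": 0.004, "dz": 0.08, "rx": 0, "ry": 0.2, "rz": 0.3},
    {"dx": 0.001, "dy": 0.004, "dz": 0.11, "rx": 0, "ry": 0.2, "rz": 0.3},
    {"dx": 0.001, "dy": 0.004, "dz": 0.124, "rx": 0, "ry": 0.2, "rz": 0.3},
    {"dx": 0.001, "dy": 0.004, "dz": 0.1245, "rx": 0, "ry": 0.2, "rz": 0.3}
  ]
}}

```text
time: 35.12
position: [0.4858, -0.3632, 0.0242]
tool_rot: [0.993, 0.121, -0.001, -0.002]
ft_force: [-0.2, 0.7, 0.8]
grip_width: 0.0565
```

>>> {"api": "step_arm", "payload": {
  "targets": [
    {"dx": 0, "dy": 0, "dz": 0, "rx": 0, "ry": 0, "rz": 0},
    {"dx": 0, "dy": 0, "dz": 0, "rx": 0, "ry": 0, "rz": 0},
    {"dx": 0, "dy": 0, "dz": 0, "rx": 0, "ry": 0, "rz": 0},
    {"dx": 0, "dy": 0, "dz": 0, "rx": 0, "ry": 0, "rz": 0},
    {"dx": 0, "dy": 0, "dz": 0, "rx": 0, "ry": 0, "rz": 0}
  ],
  "gripper": 0
}}

```text
time: 35.75
position: [0.4859, -0.3633, 0.0244]
tool_rot: [0.993, 0.121, -0.0, -0.002]
ft_force: [-0.7, -0.2, 0.5]
grip_width: 0.0158
```

>>> {"api": "step_arm", "payload": {
  "targets": [
    {"dx": 0, "dy": 0, "dz": 0, "rx": 0, "ry": 0, "rz": 0},
    {"dx": 0, "dy": 0, "dz": 0, "rx": 0, "ry": 0, "rz": 0},
    {"dx": 0, "dy": 0, "dz": 0, "rx": 0, "ry": 0, "rz": 0},
    {"dx": 0, "dy": 0, "dz": 0, "rx": 0, "ry": 0, "rz": 0},
    {"dx": 0, "dy": 0, "dz": 0, "rx": 0, "ry": 0, "rz": 0}
  ]
}}

```text
time: 36.38
position: [0.4859, -0.3633, 0.0244]
tool_rot: [0.993, 0.121, -0.0, -0.002]
ft_force: [0.2, -0.2, 0.1]
grip_width: 0.0159
```

Gripped at 15.9 mm against a 16 mm neck. Lifting.

>>> {"api": "step_arm", "payload": {
  "targets": [
    {"dx": 0, "dy": 0, "dz": -0.02, "rx": 0, "ry": 0, "rz": 0},
    {"dx": 0, "dy": 0, "dz": -0.05, "rx": 0, "ry": 0, "rz": 0},
    {"dx": 0, "dy": 0, "dz": -0.08, "rx": 0, "ry": 0, "rz": 0},
    {"dx": 0, "dy": 0, "dz": -0.11, "rx": 0, "ry": 0, "rz": 0},
    {"dx": 0, "dy": 0, "dz": -0.13, "rx": 0, "ry": 0, "rz": 0}
  ]
}}

```text
time: 37.0
position: [0.4866, -0.3642, 0.1574]
tool_rot: [0.993, 0.121, 0.0, -0.0]
ft_force: [-0.4, -0.8, -1.0]
grip_width: 0.0159
```

```bash
python3 plan.py 518 139 150 1.4
```

```text
t 37.0 pos [ 486.6 -364.2  157.4] jaw -76.1 -> 1.4 q6 2 F [-0.4 -0.8 -1. ] w 15.9
d mm [ 151.4 -480.9    7.9] r deg [  0.   -0.1 -77.5] dist 504
```

>>> {"api": "step_arm", "payload": {
  "targets": [
    {"dx": 0.017, "dy": -0.055, "dz": 0, "rx": 0, "ry": 0, "rz": -9},
    {"dx": 0.034, "dy": -0.11, "dz": 0.001, "rx": 0, "ry": 0, "rz": -18},
    {"dx": 0.052, "dy": -0.165, "dz": 0.002, "rx": 0, "ry": 0, "rz": -27},
    {"dx": 0.069, "dy": -0.22, "dz": 0.003, "rx": 0, "ry": 0, "rz": -36},
    {"dx": 0.086, "dy": -0.275, "dz": 0.004, "rx": 0, "ry": 0, "rz": -45}
  ]
}}

```text
time: 37.62
position: [0.5042, -0.0749, 0.155]
tool_rot: [0.87, 0.494, 0.001, 0.001]
ft_force: [0.2, 0.2, -0.8]
grip_width: 0.0157
```

```bash
python3 plan.py 518 139 150 1.4
```

```text
t 37.62 pos [504.2 -74.9 155. ] jaw -30.8 -> 1.4 q6 2 F [ 0.2  0.2 -0.8] w 15.7
d mm [190.8 -97.8   5.1] r deg [  0.2  -0.1 -32.2] dist 214
```

>>> {"api": "step_arm", "payload": {
  "targets": [
    {"dx": 0.05, "dy": -0.026, "dz": 0.001, "rx": 0, "ry": 0, "rz": -9},
    {"dx": 0.1, "dy": -0.052, "dz": 0.002, "rx": 0, "ry": 0, "rz": -18},
    {"dx": 0.15, "dy": -0.077, "dz": 0.003, "rx": 0, "ry": 0, "rz": -27},
    {"dx": 0.191, "dy": -0.098, "dz": 0.005, "rx": 0, "ry": 0, "rz": -32.2},
    {"dx": 0.191, "dy": -0.098, "dz": 0.005, "rx": 0, "ry": 0, "rz": -32.2}
  ]
}}

```text
time: 38.25
position: [0.5178, 0.1424, 0.1512]
tool_rot: [0.697, 0.717, 0.002, 0.001]
ft_force: [-0.3, -0.2, -0.9]
grip_width: 0.0156
```

```bash
python3 w.py 12 wrist; python3 w.py 12b wrist; python3 plan.py 518 139 29 1.4
```

```text
t 38.35 pos [517.9 139.5 150.9] jaw 1.4 -> 1.4 q6 2 F [ 0.1 -0.5 -0.7] w 16.2
d mm [ -0.5  -0.3 121.9] r deg [0.2 0.  0. ] dist 122
```

View pics/wrist12b.png

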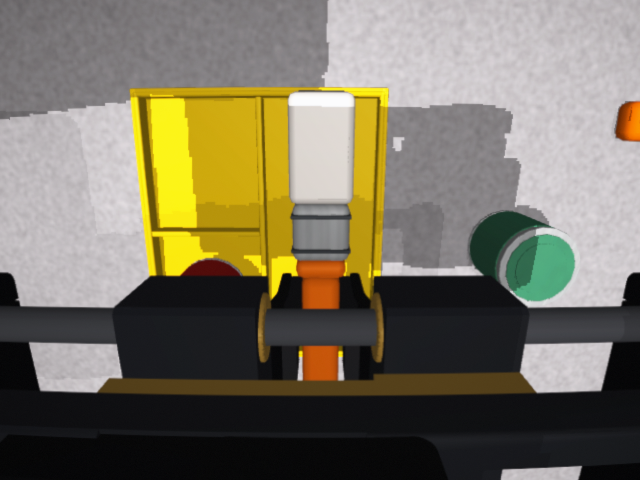

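Run:
```python
from h import *
c=dict(np.load("wrist12b.npz"))
for uv in [(321,98),(321,150),(321,195),(318,290)]:
    o,D=rays(c,uv);print(uv,((o+D[0]*c["depth"][uv[1],uv[0]])*1000).round(1))
```

```text
(321, 98) [514.7 221.8 144.1]
(321, 150) [515.2 203.4 145.3]
(321, 195) [515.7 186.6 144.8]
(318, 290) [515.6 147.3 143.7]
```

>>> {"api": "step_arm", "payload": {
  "targets": [
    {"dx": 0, "dy": 0, "dz": 0.04, "rx": 0, "ry": 0, "rz": 0},
    {"dx": 0, "dy": 0, "dz": 0.08, "rx": 0, "ry": 0, "rz": 0},
    {"dx": 0, "dy": 0, "dz": 0.11, "rx": 0, "ry": 0, "rz": 0},
    {"dx": 0, "dy": 0, "dz": 0.119, "rx": 0, "ry": 0, "rz": 0},
    {"dx": 0, "dy": 0, "dz": 0.1215, "rx": 0, "ry": 0, "rz": 0}
  ]
}}

```text
time: 38.98
position: [0.5187, 0.1386, 0.0296]
tool_rot: [0.699, 0.715, 0.001, 0.001]
ft_force: [0.1, 0.8, -0.7]
grip_width: 0.0154
```

>>> {"api": "step_arm", "payload": {
  "targets": [
    {"dx": 0, "dy": 0, "dz": 0.0005, "rx": 0, "ry": 0, "rz": 0},
    {"dx": 0, "dy": 0, "dz": 0.001, "rx": 0, "ry": 0, "rz": 0},
    {"dx": 0, "dy": 0, "dz": 0.0013, "rx": 0, "ry": 0, "rz": 0},
    {"dx": 0, "dy": 0, "dz": 0.0013, "rx": 0, "ry": 0, "rz": 0},
    {"dx": 0, "dy": 0, "dz": 0.0013, "rx": 0, "ry": 0, "rz": 0}
  ]
}}

```text
time: 39.6
position: [0.5188, 0.1387, 0.0285]
tool_rot: [0.699, 0.715, 0.001, 0.001]
ft_force: [-0.2, -0.3, 0.3]
grip_width: 0.016
```

>>> {"api": "step_arm", "payload": {
  "targets": [
    {"dx": 0, "dy": 0, "dz": 0.0004, "rx": 0, "ry": 0, "rz": 0},
    {"dx": 0, "dy": 0, "dz": 0.0008, "rx": 0, "ry": 0, "rz": 0},
    {"dx": 0, "dy": 0, "dz": 0.0013, "rx": 0, "ry": 0, "rz": 0},
    {"dx": 0, "dy": 0, "dz": 0.0013, "rx": 0, "ry": 0, "rz": 0},
    {"dx": 0, "dy": 0, "dz": 0.0013, "rx": 0, "ry": 0, "rz": 0}
  ]
}}

```text
time: 40.22
position: [0.5188, 0.1387, 0.0274]
tool_rot: [0.699, 0.715, 0.001, 0.002]
ft_force: [-0.5, 0.5, 4.2]
grip_width: 0.0154
```

Contact. Opening partway inside the compartment, then rising.

>>> {"api": "step_arm", "payload": {
  "targets": [
    {"dx": 0, "dy": 0, "dz": 0, "rx": 0, "ry": 0, "rz": 0},
    {"dx": 0, "dy": 0, "dz": 0, "rx": 0, "ry": 0, "rz": 0},
    {"dx": 0, "dy": 0, "dz": 0, "rx": 0, "ry": 0, "rz": 0},
    {"dx": 0, "dy": 0, "dz": 0, "rx": 0, "ry": 0, "rz": 0},
    {"dx": 0, "dy": 0, "dz": 0, "rx": 0, "ry": 0, "rz": 0}
  ],
  "gripper": 0.35
}}

```text
time: 40.85
position: [0.5188, 0.1387, 0.0274]
tool_rot: [0.699, 0.715, 0.001, 0.002]
ft_force: [0.6, 0.6, -1.5]
grip_width: 0.0306
```

>>> {"api": "step_arm", "payload": {
  "targets": [
    {"dx": 0, "dy": 0, "dz": -0.015, "rx": 0, "ry": 0, "rz": 0},
    {"dx": 0, "dy": 0, "dz": -0.06, "rx": 0, "ry": 0, "rz": 0},
    {"dx": 0, "dy": 0, "dz": -0.12, "rx": 0, "ry": 0, "rz": 0},
    {"dx": 0, "dy": 0, "dz": -0.17, "rx": 0, "ry": 0, "rz": 0},
    {"dx": 0, "dy": 0, "dz": -0.22, "rx": 0, "ry": 0, "rz": 0}
  ]
}}

```text
time: 41.48
position: [0.5174, 0.1387, 0.2503]
tool_rot: [0.699, 0.715, 0.002, 0.002]
ft_force: [1.6, 0.1, -0.4]
grip_width: 0.0299
```

```bash
python3 plan.py 300 480 250 65
```

```text
t 41.48 pos [517.4 138.7 250.3] jaw 1.4 -> 65.0 q6 -18 F [ 1.6  0.1 -0.4] w 29.9
d mm [ 346.3 -209.3   -0.9] r deg [  0.3   0.2 -63.6] dist 405
```

Moving the arm clear for a final look.

>>> {"api": "step_arm", "payload": {
  "targets": [
    {"dx": 0.05, "dy": -0.03, "dz": 0, "rx": 0, "ry": 0, "rz": -9},
    {"dx": 0.1, "dy": -0.06, "dz": 0, "rx": 0, "ry": 0, "rz": -18},
    {"dx": 0.15, "dy": -0.09, "dz": 0, "rx": 0, "ry": 0, "rz": -27},
    {"dx": 0.2, "dy": -0.12, "dz": 0, "rx": 0, "ry": 0, "rz": -36},
    {"dx": 0.25, "dy": -0.15, "dz": 0, "rx": 0, "ry": 0, "rz": -45}
  ]
}}

```text
time: 42.1
position: [0.3602, 0.3865, 0.2506]
tool_rot: [0.369, 0.929, 0.002, 0.003]
ft_force: [1.0, 0.3, 0.6]
grip_width: 0.0306
```

>>> {"api": "step_arm", "payload": {
  "targets": [
    {"dx": 0.03, "dy": 0, "dz": 0, "rx": 0, "ry": 0, "rz": 0},
    {"dx": 0.06, "dy": 0, "dz": 0, "rx": 0, "ry": 0, "rz": 0},
    {"dx": 0.06, "dy": 0, "dz": 0, "rx": 0, "ry": 0, "rz": 0},
    {"dx": 0.06, "dy": 0, "dz": 0, "rx": 0, "ry": 0, "rz": 0},
    {"dx": 0.06, "dy": 0, "dz": 0, "rx": 0, "ry": 0, "rz": 0}
  ]
}}

```text
time: 42.72
position: [0.3174, 0.427, 0.2507]
tool_rot: [0.37, 0.929, 0.002, 0.003]
ft_force: [0.6, 0.4, -0.3]
grip_width: 0.0307
```

```bash
python3 w.py 13 scene side
python3 - <<'E'
import cv2
a=cv2.imread("pics/scene13.png");cv2.imwrite("pics/c13.png",cv2.resize(a[130:340,180:460],(800,600),interpolation=cv2.INTER_CUBIC))
a=cv2.imread("pics/side13.png");cv2.imwrite("pics/d13.png",cv2.resize(a[150:360,200:480],(800,600),interpolation=cv2.INTER_CUBIC))
E
```

```text
(no output)
```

View pics/c13.png

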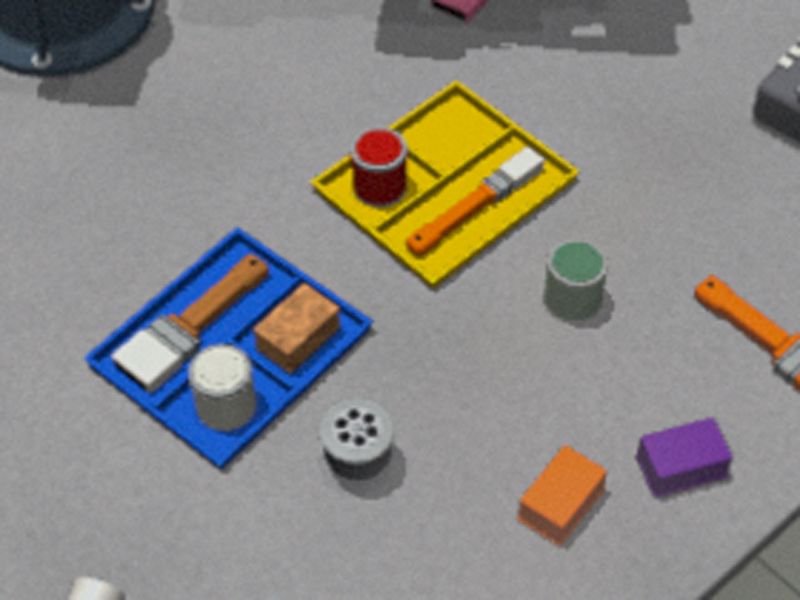

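View pics/d13.png

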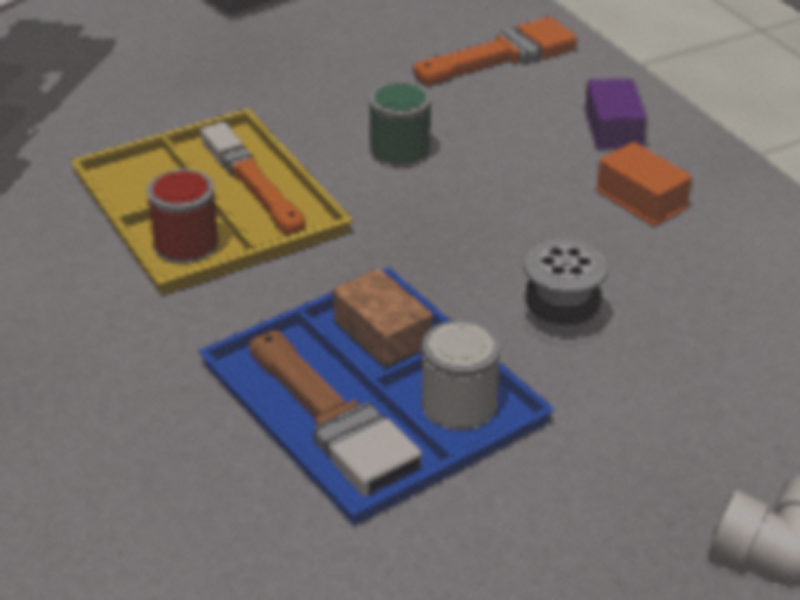

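Both crops show every item in its own compartment, with the tins upright, the block cork side up and the brushes flat. I'll check heights and confirm the left-alone items haven't moved, then hand in.

Run:
```python
from h import *
from rig import robot,telemetry
A=dict(np.load("scene0.npz"));B=dict(np.load("scene13.npz"))
for n,(x0,y0,x1,y1) in {'green':(368,212,394,243),'waste':(290,268,319,299),'elbow':(198,330,234,370),'orangebrush':(420,225,482,273)}.items():
    d=np.abs(A["img"][y0:y1,x0:x1].astype(int)-B["img"][y0:y1,x0:x1]); print(n,d.mean().round(1),d.max(), np.abs(A["depth"]-B["depth"])[y0:y1,x0:x1].mean().round(4))
c=B
for n,uv in {'white':(257,257),'cork':(284,243),'red':(313,181),'wideK':(232,254),'wideH':(262,229),'narK':(364,187),'narH':(340,206)}.items():
    o,D=rays(c,uv);print(n,((o+D[0]*c["depth"][uv[1],uv[0]])*1000).round(0))
print(robot.hand_in())
```

```text
green 2.5 11 0.0126
waste 2.4 12 0.0153
elbow 2.3 22 0.0152
orangebrush 2.3 26 0.0108
white [ 532. -182.   62.]
cork [531. -95.  40.]
red [438.  88.  66.]
wideK [ 459. -212.   25.]
wideH [ 445. -102.   22.]
narK [523. 204.  24.]
narH [526. 108.  20.]
the job is handed in; nothing more can be done
None
```

I made up both orders and handed the job in at about 43 s. Every item was lowered until the wrist force showed contact, then released.

- **Blue tray:** the white tin and the cork block are in the two square compartments, and the wide brush is in the long one.
- **Yellow tray:** the red tin is in a square compartment and the narrow brush is in the long one.

**Two slips, both mended before lifting anything:**
- The first grip on the white tin was about 10 mm off centre, so I reopened, recentred and gripped it again.
- I lifted from the wide brush before the fingers had closed and came up empty. A wrist picture showed it had not moved, and the second grip held.

**Last checks:** The final scene and side pictures show the tins upright, the block cork side up and the brushes flat, one thing to a compartment. Spot depth readings put the tops at:

| Item | Measured top (mm) | Expected (mm) |
|---|---|---|
| White tin | 62 | 61 |
| Red tin | 66 | 61 |
| Cork block | 40 | 38 |
| Brushes | 20–25 | 21 |

The red tin reads 5 mm high. I put that down to noise in a single-pixel depth reading, because it stands level in both pictures.

The green tin, basin waste, pipe elbow and orange look-alike brush show only noise-level colour change from the start. Their depth readings differed by 11–15 mm on average, which I took as sensor noise and did not look into further. I did not compare the pink brush or the other two blocks numerically.

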